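# Load the bench parts washer with the axles and make it ready to run

## Task

Make the parts washer safe before loading: push its red mushroom stop button down until it latches, while the axles are still in the wooden stand. Then pull every axle out of the stand, lay them all flat in the washer's tray, and put the lid over the tank's rim so that it sits fully down. Last, with the lid on, turn the stop button clockwise until it pops back up; leave the other things on the bench where they are.

Things in the scene. Friction and masses are not known exactly. Their poses are not given: they have to be found in the camera images.
- estop (a joint): Push travel of the red mushroom stop button on the washer's deck, m: 0 = up (released), 0.008 = pushed down and latched. A snap spring resists with about 10 N at the top, falling to 0 at 4 mm; past that it snaps to the bottom by itself and stays there. It is released only by turning the head clockwise (seen from above).
- estop_knob (a joint): Turn of the red mushroom head, rad: 0 at rest, positive clockwise seen from above, at most 1.25. While the button is latched, turning lifts the head on a cam (about 0.8 mm per 0.1 rad); past about 0.7 rad it springs up by itself, and once let go the head turns back to 0 (weak spring). Turn about 1 rad.
- estop_top (a point): Centre of the top of the red mushroom head, a disc 40 mm across reaching 19 mm down from this point, on a black neck 23 mm across over a yellow disc 62 mm across and 3 mm thick lying on the deck. This point is 39 mm above the deck when the button is up, 31 mm when latched; it turns with the head. It is 185 mm from the tank's centre along the washer's -y.
- washer: Grey bench-top parts washer, fixed, 260 mm deep (x) by 370 mm wide (y), deck 170 mm above the bench. Origin under the centre of its tank at bench height, z up, x depth away from the robot. The housing reaches 130 mm to +x, -x and +y and 240 mm to -y, where the deck carries the stop button.
- washer_tray (a point): Centre of the flat steel tray in the tank's mouth, on its upper face, 166 mm above the bench; axes as washer. The tray measures 190 mm (x) by 210 mm (y); it is surrounded by a flange 6 mm thick that stands 14 mm above the tray and 10 mm above the deck.
- washer_deck (a point): Centre of the tank's mouth at deck height (170 mm above the bench); axes as washer. The lid, fully down, has its origin here with its axes along these (or turned by half a turn): it goes round the flange (outside 202 x 222 mm) with 6 mm play on each side and its edge rests on the deck.
- lid: Loose aluminium lid, an upside-down pan 220 (x) by 240 mm (y) outside, 214 x 234 inside, 45 mm high (42 inside), 0.5 kg, flat on the bench at the start. Origin at the centre of its open underside, z up. On top a black bar handle 12 x 12 mm in section, 110 mm long along the lid's y, its centre 74 mm above the origin (29 above the lid's top), on posts 48 mm either side of the middle.
- stand: Wooden block 120 x 120 mm, 70 mm high, fixed, with four upright holes 20 mm across and 60 mm deep at +-32 mm in x and y from its middle, in which the axles stand. Origin under its centre at bench height.
- axle1_mid (a point): Steel axle 150 mm long, 0.15 kg: round shaft 14 mm across, 130 mm long, then a dark hexagon head 24 mm across flats, 20 mm long. This point is the middle of its length, z along it to the head; it balances 15 mm from here towards the head. If present it starts upright in the stand's hole at x -32, y -32 mm (stand axes), this point 85 mm above the bench, 90 mm of it above the block. None if absent.
- axle2_mid (a point): Steel axle 150 mm long, 0.15 kg: round shaft 14 mm across, 130 mm long, then a dark hexagon head 24 mm across flats, 20 mm long. This point is the middle of its length, z along it to the head; it balances 15 mm from here towards the head. If present it starts upright in the stand's hole at x -32, y +32 mm (stand axes), this point 85 mm above the bench, 90 mm of it above the block. None if absent.
- axle3_mid (a point): Steel axle 150 mm long, 0.15 kg: round shaft 14 mm across, 130 mm long, then a dark hexagon head 24 mm across flats, 20 mm long. This point is the middle of its length, z along it to the head; it balances 15 mm from here towards the head. If present it starts upright in the stand's hole at x +32, y -32 mm (stand axes), this point 85 mm above the bench, 90 mm of it above the block. None if absent.
- axle4_mid (a point): Steel axle 150 mm long, 0.15 kg: round shaft 14 mm across, 130 mm long, then a dark hexagon head 24 mm across flats, 20 mm long. This point is the middle of its length, z along it to the head; it balances 15 mm from here towards the head. If present it starts upright in the stand's hole at x +32, y +32 mm (stand axes), this point 85 mm above the bench, 90 mm of it above the block. None if absent.
- spray_can: Green spray can, 58 mm across, 200 mm tall; belongs where it is. Origin underneath its middle.
- grease_tub: White tub, 84 mm across, 75 mm tall; belongs where it is. Origin underneath its middle.
- spanner: Steel spanner 170 mm long lying on the bench; belongs where it is. Origin underneath its middle.
Mind the look-alikes: they are no part of the job. Leave any orange look-alike of the part that bears axle2_mid alone.

How it is judged:
By the outcome, as a careful person would: the job done as asked, in the order asked, and still so for the second after the job is handed in, with the robot touching nothing.
Of axle1, axle2, axle3, axle4 only 3 to 4 are there at a start; the rules pass over those that are not, and their reading is None.
At some moment in a run one of lid may be knocked a few centimetres aside while the robot is not near it.
Once in a run the grip may slacken for a moment while it holds something.
It also fails if it takes over 208 s, if anything falls off the work surface, if the arm or the gripper's body presses on something with over 40 N, if the wrist force passes 120 N, or if a joint passes its speed limit or range.

## Robot

A 7-joint arm with a two-finger parallel gripper is mounted at the origin on the work surface. World frame = base frame: x ahead of the robot, y to its left, z up, the work surface at z = 0. Lengths are in m, angles in rad, forces in N, time in s.
With the tool pointing down it reaches from about 0.425 to 0.875 m from the base axis. Payload 8.4 kg.
Tool frame: the origin (TCP) lies midway between the tips of the shut fingers; the grasp point (between the pads) lies 19 mm behind it; z points along the fingers, y is the direction in which the jaws open and shut (so a half turn about z gives the same grasp; the last joint's range is limited). The gripper opens to 87 mm and grips with 3 to 60 N. Pads are 19 mm wide; open, the fingers measure 117 mm over their backs; the gripper's body (75 mm by 190 mm) begins 51 mm behind the grasp point.
Start: joints at [-1.299, 0.333, 0.04, 1.465, -0.013, 1.343, -0.059], TCP at [0.236, 0.606, 0.223] pointing down, gripper open.
Joint ranges: [-2.58, 2.58], [-0.38, 2.09], [-1.3, 1.39], [0.25, 2.4], [-1.5, 4.64], [0.08, 2.09], [-2.65, 2.65]. Speed limits (rad/s): [2.22, 2.22, 2.79, 2.79, 3.14, 3.14, 3.14].

## Interface

Orientations are given as a rotation vector (axis times angle).
In Python, from cell import readout, eyes, order gives the robot as it stands.
- The arm moves only by the tool play_rows, never from a script. Its argument "moves" is a list of rows, each a list of 2 entries, a list of its own where there are three numbers: the shift along the tool's x, y, z in m, then the turn about the tool's z in rad. In form: [[[x, y, z], roll], ...]. A call has 1 to 12 rows; each row shifts and turns the pose as measured when the row begins, along the tool's axes as they then stand; what a row does not reach is not made up. A row lasts 1/8 s, in which the tool goes at most 62.5 mm and 10.7 degrees, less where a joint would pass 70% of its speed; a pose out of reach is approached as far as the arm can. A call is refused whole if a number of a shift passes 0.0625 or a number of a turn 0.188, either way. A call with a gripper value outside its range is refused whole. "fingers" is the opening, from -1 (shut) to 1 (fully open), set as the call begins (left out, the last holds). The fingers move at their own pace and stop on an object; the grip force is fixed at half the most. Time passes only in rows, so rows that do not move let the fingers close. It gives the time, the measured TCP pose, the force and the opening at its end, in the units of the state.
- readout.observe(): the state, without advancing time (a new reading comes with each control period).
- eyes.get_image(name): name is "scene" or "side" or "wrist"; returns the picture (480x640x3 uint8, blue, green, red); there is no depth.
- eyes.get_calibration(name): a dict with "fov_y" (degrees; the focal length in pixels is half the picture's height over the tangent of half this angle, whatever the lens; pixels are square), "cx", "cy" (the principal point, pixels), "R" (3x3) and "t" (3): a world point X has camera coordinates R X + t. Camera axes: x right, y down, z forward; pixel columns grow to the right and rows downward; lengths in m; the calibration is good to about 2 mm. A picture is of the moment at which its call begins: read the wrist's pose just before it. get_calibration takes no time and is no camera call; for the wrist camera it gives the pose at the moment of the call.
- order.sign_off(): hands the job in, once; it reports no verdict.
The state is a dict: "time": time; "joint_pos": joint angles; "qvel": joint speeds; "tau": joint torques, N m; "tcp_pos": TCP position; "tool_rot": TCP orientation; "contact_force": force on the tool from outside, world axes, zero at the start; "moment": the same for the moment, N m; "finger_gap": opening from 0.0 (shut) to 1.0 (fully open).
Only numpy, scipy, OpenCV 4.12 (cv2) and the standard library are available. Lean on these libraries where they do the work, as an engineer would, in place of code of your own. Each camera call takes 0.05 s, during which the arm holds its last target.

## Working session

There is one attempt and no reset: what is moved stays moved. The work goes in short steps, Python scripts to look and compute and a tool call to move; the robot and the scene stay as the last step left them, time stands still between calls to the robot, and variables do not carry over. Pictures are saved under pics/ and viewed, and the job is handed in when it is done.

Besides the shell and the picture viewer there is one more tool, called after ">>>" as a command line: name --argument value ..., lists and objects as JSON in quotes. play_rows: Moves the arm, as the interface text tells. Its arguments: {"type":"object","properties":{"moves":{"type":"array"},"fingers":{"type":"number"}},"required":["moves"]}

```bash
ls; mkdir -p pics; python3 - <<'E'
from cell import readout, eyes, order
import cv2
print(readout.observe())
for n in ["scene","side","wrist"]:
    im=eyes.get_image(n); cv2.imwrite(f"pics/{n}0.png",im); print(n,eyes.get_calibration(n))
E
```

```text
pics
{'time': 0.0, 'joint_pos': array([-1.29916966,  0.33393717,  0.03988112,  1.46631872, -0.01334959,
        1.34329174, -0.05848898]), 'qvel': array([-0.00051999,  0.00107398, -0.00028047,  0.00042616,  0.0012521 ,
       -0.00084277,  0.00018607]), 'tau': array([ 9.62458253e-04, -6.56359148e+01,  1.33592404e+00, -4.03811181e+01,
       -5.97350509e-02,  4.48363752e-02,  1.49801117e-04]), 'tcp_pos': array([0.23542373, 0.60534186, 0.2216192 ]), 'tool_rot': array([-5.79137825e-01, -3.08760067e+00,  2.64484305e-03]), 'contact_force': array([0.01424682, 0.9105457 , 0.47905528]), 'moment': array([-0.05819513, -0.01509876,  0.03294163]), 'finger_gap': 1.0001046857778098}
scene {'fov_y': 48.137857762848874, 'cx': 314.5828138201009, 'cy': 248.61073535645536, 'R': array([[ 0.71576363,  0.69834161, -0.00119367],
       [ 0.46129279, -0.4740829 , -0.74996958],
       [-0.52430086,  0.53625032, -0.66147124]]), 't': array([-0.4475549 , -0.14716334,  1.73360899])}
side {'fov_y': 45.36484657068692, 'cx': 318.43270333891456, 'cy': 236.92824694209017, 'R': array([[ 0.79027316, -0.61242977,  0.01995246],
       [-0.3175106 , -0.43712754, -0.84149066],
       [ 0.52407571,  0.65867237, -0.53990311]]), 't': array([-0.44591586,  0.30648903,  0.84118919])}
wrist {'fov_y': 62.517010101428234, 'cx': 323.2580047477923, 'cy': 239.79588311466114, 'R': array([[ 0.36270289,  0.93190427, -0.00102082],
       [ 0.89695575, -0.34880311,  0.27167404],
       [ 0.25281813, -0.09945259, -0.96238879]]), 't': array([-0.64917931, -0.03423239,  0.39059729])}
```

View pics/scene0.png

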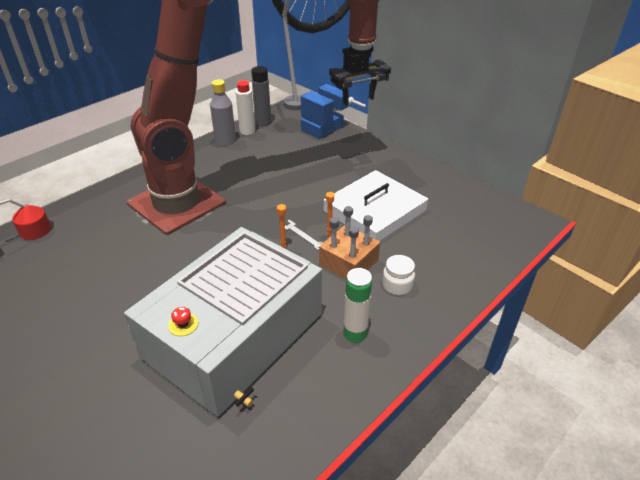

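View pics/side0.png

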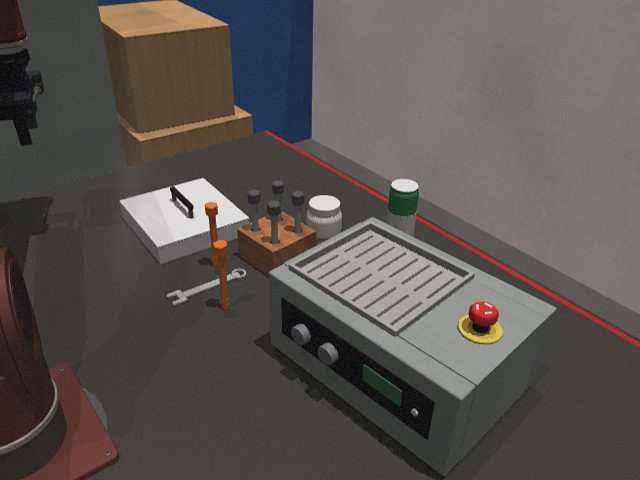

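View pics/wrist0.png

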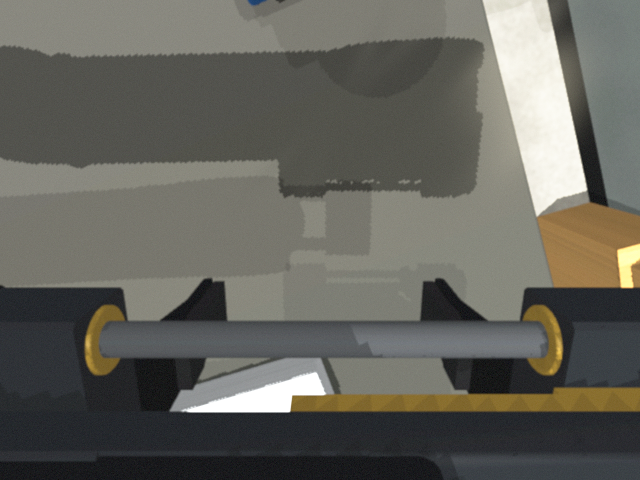

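```bash
cat > h.py <<'E'
import numpy as np, cv2
from scipy.spatial.transform import Rotation as Ro
from scipy.optimize import least_squares
from cell import readout, eyes, order
def cal(n):
    c=eyes.get_calibration(n); c['f']=240/np.tan(np.radians(c['fov_y']/2)); return c
def proj(c,X):
    X=np.atleast_2d(X); p=X@np.array(c['R']).T+c['t']
    return np.c_[c['cx']+c['f']*p[:,0]/p[:,2], c['cy']+c['f']*p[:,1]/p[:,2]]
def ray(c,uv):
    d=np.array([(uv[0]-c['cx'])/c['f'],(uv[1]-c['cy'])/c['f'],1.])
    R=np.array(c['R']); return -R.T@c['t'], R.T@d
def onz(c,uv,z):
    o,d=ray(c,uv); return o+d*(z-o[2])/d[2]
def crop(src,dst,x0,y0,x1,y1):
    im=cv2.imread(src)[y0:y1,x0:x1]; s=min(800/(x1-x0),600/(y1-y0))
    cv2.imwrite(dst,cv2.resize(im,None,fx=s,fy=s,interpolation=cv2.INTER_CUBIC)); print(dst,s)
E
python3 - <<'E'
from h import *
crop('pics/scene0.png','pics/s_w.png',120,220,340,385)
crop('pics/side0.png','pics/d_w.png',260,210,560,435)
crop('pics/scene0.png','pics/s_l.png',260,160,440,295)
crop('pics/side0.png','pics/d_l.png',110,160,350,340)
E
```

```text
pics/s_w.png 3.6363636363636362
pics/d_w.png 2.6666666666666665
pics/s_l.png 4.444444444444445
pics/d_l.png 3.3333333333333335
```

View pics/s_w.png

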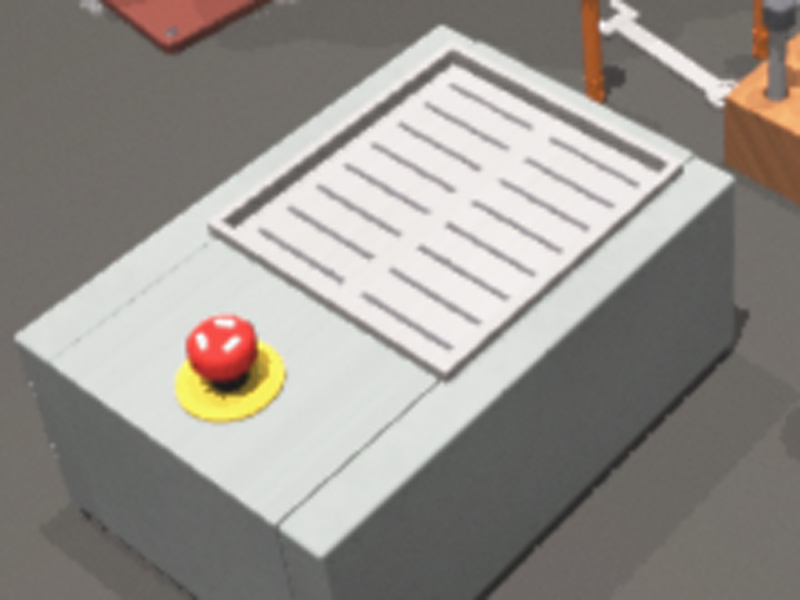

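View pics/d_w.png

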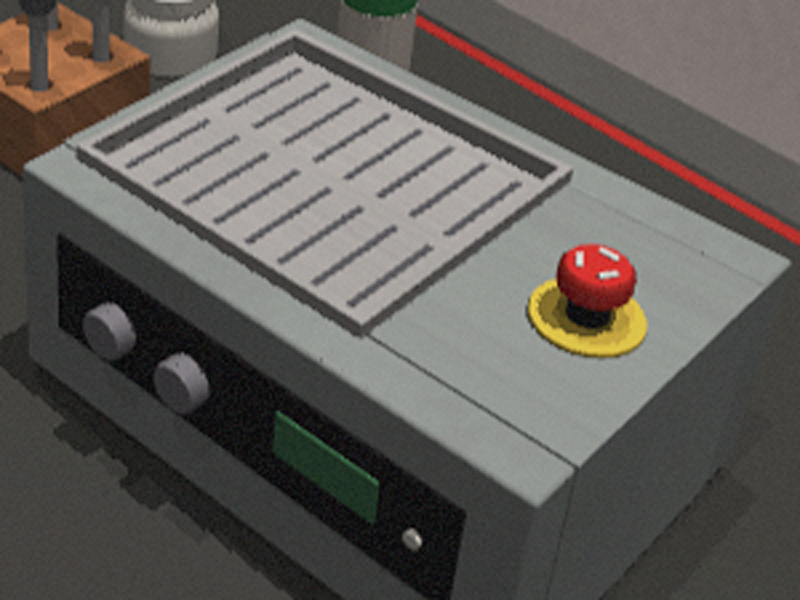

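View pics/s_l.png

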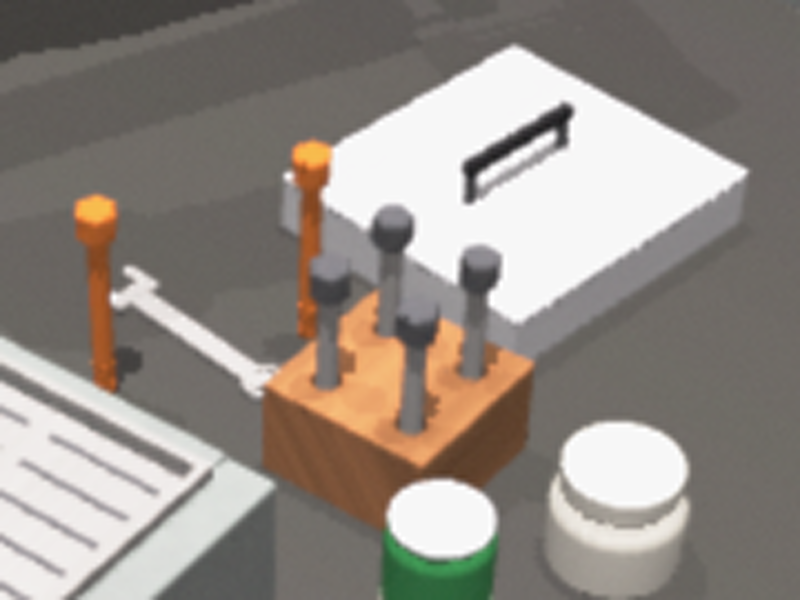

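View pics/d_l.png

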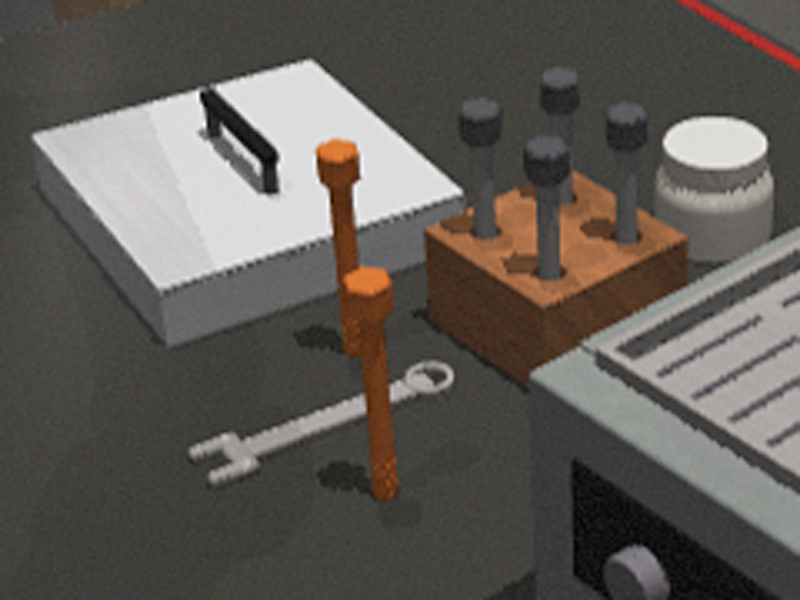

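```bash
cat > fit.py <<'E'
from h import *
S=cal('scene');D=cal('side')
def fit(name,pts,scn,sid,so,do,x0):
    pts=np.array(pts)
    a=np.array(scn)/so[2]+so[:2]; b=np.array(sid)/do[2]+do[:2]
    def W(p):
        c,s=np.cos(p[2]),np.sin(p[2]); return np.c_[c*pts[:,0]-s*pts[:,1]+p[0],s*pts[:,0]+c*pts[:,1]+p[1],pts[:,2]]
    f=lambda p:np.r_[(proj(S,W(p))-a).ravel(),(proj(D,W(p))-b).ravel()]
    r=least_squares(f,x0,loss='soft_l1'); e=f(r.x).reshape(2,-1,2)
    print(name,r.x.round(4),'yaw deg',np.degrees(r.x[2]).round(2),'rms',np.sqrt((e**2).mean()).round(2)); print(np.hypot(e[...,0],e[...,1]).round(1))
    return r.x
if __name__=='__main__':
    a,b=.101,.111
    fit('washer',[(-a,-b,.18),(-a,b,.18),(a,b,.18),(a,-b,.18),(-.13,-.24,.17),(-.13,.13,.17),(.13,.13,.17),(.13,-.24,.17)],
    [(210,230),(455,48),(690,160),(447,378),(17,338),(445,27),(735,178),(320,557)],
    [(362,333),(78,150),(300,35),(573,172),(540,507),(27,165),(300,18),(790,262)],(120,220,800/220),(260,210,800/300),(.5,-.1,0))
    a=.06
    fit('stand',[(-a,-a,.07),(-a,a,.07),(a,a,.07),(a,-a,.07)],[(262,388),(375,285),(533,368),(420,465)],[(543,305),(427,230),(575,170),(688,238)],(260,160,40/9),(110,160,10/3),(.6,.2,0))
    a,b=.11,.12
    fit('lid',[(-a,-b,.045),(-a,b,.045),(a,b,.045),(a,-b,.045)],[(288,180),(515,43),(748,172),(515,320)],[(163,292),(33,135),(310,60),(463,192)],(260,160,40/9),(110,160,10/3),(.5,.4,0))
    def tri(n,p,q,so=(260,160,40/9),do=(110,160,10/3)):
        o1,d1=ray(S,np.array(p)/so[2]+so[:2]);o2,d2=ray(D,np.array(q)/do[2]+do[:2])
        A=np.c_[d1,-d2];t=np.linalg.lstsq(A,o2-o1,rcond=None)[0]; x=o1+d1*t[0];y=o2+d2*t[1]
        print(n,((x+y)/2).round(4),np.linalg.norm(x-y).round(4))
    tri('orangeA',(97,208),(368,280)); tri('orangeB',(311,153),(338,150))
    tri('ax1top',(330,265),(546,147));tri('ax2',(393,215),(480,108));tri('ax3',(417,310),(627,112));tri('ax4',(481,258),(560,77))
    tri('knob',(222,325),(597,258),(120,220,800/220),(260,210,800/300))
    tri('h1',(470,163),(270,155));tri('h2',(570,106),(207,93))
    print('can',onz(S,np.array((441,512))/(40/9)+(260,160),.2),onz(D,(404,186),.2),'tub',onz(S,np.array((624,465))/(40/9)+(260,160),.075),onz(D,(324.5,204),.075))
    tri('sp1',(130,290),(225,460));tri('sp2',(262,382),(430,377))
E
python3 fit.py
```

```text
washer [ 0.56   -0.1675  0.1199] yaw deg 6.87 rms 1.57
[[2.5 2.3 2.3 1.5 2.4 1.9 0.4 0.9]
 [3.8 2.5 3.2 2.1 0.7 2.  1.4 2.9]]
stand [0.5874 0.175  0.0853] yaw deg 4.89 rms 0.7
[[1.1 1.  0.5 1. ]
 [0.6 0.9 1.7 0.8]]
lid [ 0.4849  0.4158 -0.0429] yaw deg -2.46 rms 0.78
[[1.8 1.  0.5 0.5]
 [1.4 0.7 1.  1.2]]
orangeA [0.4084 0.0936 0.1473] 0.0019
orangeB [0.464  0.2274 0.1481] 0.0015
ax1top [0.5582 0.1428 0.1577] 0.0012
ax2 [0.5521 0.206  0.1578] 0.0002
ax3 [0.6223 0.148  0.158 ] 0.0005
ax4 [0.6165 0.2125 0.1568] 0.0006
knob [ 0.5802 -0.3476  0.2118] 0.004
h1 [0.4822 0.368  0.0749] 0.0043
h2 [0.487  0.4719 0.0746] 0.0011
can [ 0.76839503 -0.00401196  0.2       ] [ 0.76388076 -0.01007807  0.2       ] tub [0.74057635 0.20322425 0.075     ] [0.73263422 0.19704058 0.075     ]
sp1 [3.458e-01 1.748e-01 1.000e-04] 0.002
sp2 [0.4822 0.165  0.0066] 0.0004
```

```bash
cat >> h.py <<'E'
def st():
    o=readout.observe(); M=Ro.from_rotvec(o['tool_rot']).as_matrix(); return o,np.array(o['tcp_pos']),M
def plan(target,yaw=None):
    """target world TCP; yaw=world angle of tool x axis (deg); prints total tool shift, roll"""
    o,p,M=st(); d=M.T@(np.array(target)-p)
    y0=np.degrees(np.arctan2(M[1,0],M[0,0]))
    print('t',round(o['time'],2),'tcp',p.round(4),'toolx yaw',y0.round(2),'tilt',M[:,2].round(3),'gap',round(o['finger_gap']*87,1),'F',np.round(o['contact_force'],1))
    print('shift mm',(d*1000).round(1),'rows>=',np.ceil(np.linalg.norm(d)/.0625), end=' ')
    if yaw is not None: print('roll',np.radians(((y0-yaw)+180)%360-180).round(4))
    print()
E
python3 - <<'E'
from h import *
o,p,M=st(); print(M.round(3)); print(o['joint_pos'].round(3)); plan((0.6,0.15,0.32),90)
E
```

```text
[[-0.932  0.362 -0.   ]
 [ 0.362  0.932 -0.001]
 [-0.    -0.001 -1.   ]]
[-1.299  0.334  0.04   1.466 -0.013  1.343 -0.058]
t 0.15 tcp [0.2354 0.6055 0.2219] toolx yaw 158.76 tilt [-0.    -0.001 -1.   ] gap 87.1 F [-0.2  0.5 -0. ]
shift mm [-504.9 -292.6  -97.7] rows>= 10.0 roll 1.2
```

>>> play_rows --moves '[[[-0.03, -0.017, -0.02], 0], [[-0.042, -0.0244, -0.008], 0], [[-0.042, -0.0244, -0.008], 0], [[-0.042, -0.0244, -0.008], 0], [[-0.042, -0.0244, -0.008], 0], [[-0.042, -0.0244, -0.008], 0], [[-0.042, -0.0244, -0.008], 0], [[-0.042, -0.0244, -0.008], 0], [[-0.042, -0.0244, -0.008], 0], [[-0.042, -0.0244, -0.008], 0], [[-0.042, -0.0244, -0.008], 0], [[-0.042, -0.0244, -0.008], 0]]' --fingers -1

```text
time: 1.65
tcp_pos: [0.5981, 0.151, 0.3298]
tool_rot: [-0.564, -3.087, 0.009]
contact_force: [-0.0, 0.2, 0.9]
finger_gap: 0.005
```

>>> play_rows --moves '[[[0, 0, 0], 0.17], [[0, 0, 0], 0.17], [[0, 0, 0], 0.17], [[0, 0, 0], 0.17], [[0, 0, 0], 0.17], [[0, 0, 0], 0.17], [[0, 0, 0], 0.15]]'

```text
time: 2.52
tcp_pos: [0.5999, 0.1446, 0.328]
tool_rot: [2.227, 2.214, -0.017]
contact_force: [0.5, 1.2, -1.0]
finger_gap: 0.003
```

```bash
python3 - <<'E'
from h import *
plan((0.6,0.15,0.32),90);plan((0.581,-0.35,0.30),90)
c=cal('wrist');cv2.imwrite('pics/w1.png',eyes.get_image('wrist')); o,p,M=st(); print(M.T@(-c['R'].T@c['t']-p))
E
```

```text
t 2.52 tcp [0.5999 0.1446 0.328 ] toolx yaw 89.66 tilt [-0.007 -0.008 -1.   ] gap 0.2 F [ 0.5  1.2 -1. ]
shift mm [5.5 0.1 8. ] rows>= 1.0 roll -0.0059

t 2.52 tcp [0.5999 0.1446 0.328 ] toolx yaw 89.66 tilt [-0.007 -0.008 -1.   ] gap 0.2 F [ 0.5  1.2 -1. ]
shift mm [-494.4  -15.8   32.2] rows>= 8.0 roll -0.0059

[ 7.31953356e-02  1.32934586e-04 -1.62767579e-01]
```

View pics/w1.png

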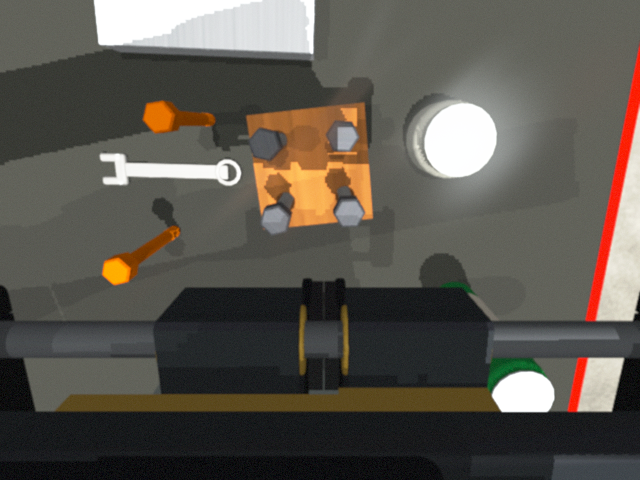

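>>> play_rows --moves '[[[-0.03, -0.0013, 0.002], 0], [[-0.043, -0.0013, 0.002], 0], [[-0.043, -0.0013, 0.002], 0], [[-0.043, -0.0013, 0.002], 0], [[-0.043, -0.0013, 0.002], 0], [[-0.043, -0.0013, 0.002], 0], [[-0.043, -0.0013, 0.002], 0], [[-0.043, -0.0013, 0.002], 0], [[-0.043, -0.0013, 0.002], 0], [[-0.043, -0.0013, 0.002], 0], [[-0.043, -0.0013, 0.002], 0], [[-0.033, -0.0013, 0.002], 0]]'

```text
time: 4.08
tcp_pos: [0.5764, -0.3742, 0.3068]
tool_rot: [2.201, 2.241, -0.021]
contact_force: [0.6, 0.6, 0.3]
finger_gap: 0.006
```

>>> play_rows --moves '[[[0, 0, 0], 0], [[0, 0, 0], 0]]'

```text
time: 4.32
tcp_pos: [0.573, -0.3787, 0.3061]
tool_rot: [-2.204, -2.238, 0.024]
contact_force: [-0.1, -0.3, 0.7]
finger_gap: 0.006
```

```bash
python3 - <<'E'
from h import *
plan((0.581,-0.35,0.23),90)
c=cal('wrist');cv2.imwrite('pics/w2.png',eyes.get_image('wrist'))
import pickle;pickle.dump(c,open('w2.pkl','wb'))
E
```

```text
t 4.33 tcp [ 0.573  -0.3787  0.3061] toolx yaw 90.88 tilt [-0.011 -0.01  -1.   ] gap 0.5 F [-0.1 -0.3  0.7]
shift mm [29.4  9.3 75.7] rows>= 2.0 roll 0.0154
```

View pics/w2.png

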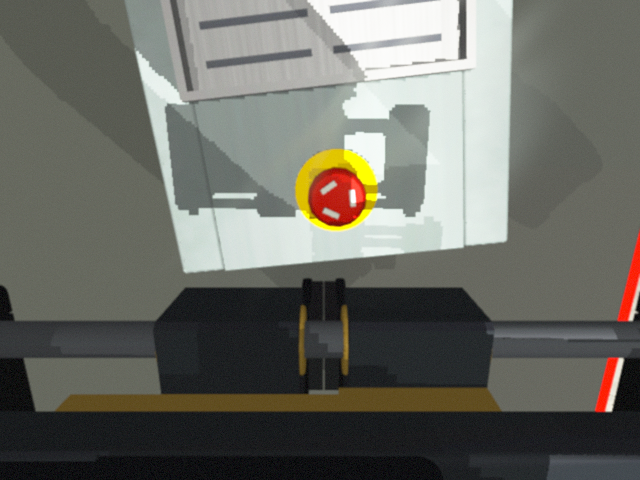

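```bash
python3 - <<'E'
from h import *
import pickle
c=pickle.load(open('w2.pkl','rb'))
print('knob',onz(c,(337,197),.209),'yellow',onz(c,(337,190),.173))
pts=[(-.13,-.24,.17),(.13,-.24,.17),(-.101,-.111,.18),(.101,-.111,.18),(0,-.185,.209)]
uv=np.array([(184,272),(507,241),(187,101),(475,68),(337,197)])
for p,u in zip(pts,uv): print(p,onz(c,u,p[2]).round(4))
def W(p,pts):
    pts=np.array(pts);k,s=np.cos(p[2]),np.sin(p[2]); return np.c_[k*pts[:,0]-s*pts[:,1]+p[0],s*pts[:,0]+k*pts[:,1]+p[1],pts[:,2]]
r=least_squares(lambda p:(proj(c,W(p,pts))-uv).ravel(),(.56,-.17,.12)); print(r.x,np.degrees(r.x[2]),r.fun.reshape(-1,2).round(1)); print(W(r.x,[(0,-.185,.209)]))
E
```

```text
knob [ 0.58172202 -0.34977603  0.209     ] yellow [ 0.58260827 -0.35086599  0.173     ]
(-0.13, -0.24, 0.17) [ 0.4609 -0.4199  0.17  ]
(0.13, -0.24, 0.17) [ 0.7166 -0.3892  0.17  ]
(-0.101, -0.111, 0.18) [ 0.4773 -0.2897  0.18  ]
(0.101, -0.111, 0.18) [ 0.673 -0.266  0.18 ]
(0, -0.185, 0.209) [ 0.5817 -0.3498  0.209 ]
[ 0.56127055 -0.16699764  0.1166588 ] 6.684056664404138 [[-0.9  0.7]
 [ 2.   1.3]
 [-5.1 -1.2]
 [ 2.3 -0.7]
 [ 1.6  1.5]]
[[ 0.58280351 -0.35074021  0.209     ]]
```

>>> play_rows --moves '[[[0.014, 0.005, 0.015], 0], [[0.014, 0.005, 0.02], 0], [[0, 0, 0.02], 0], [[0, 0, 0.01], 0], [[0, 0, 0], 0]]'

```text
time: 5.0
tcp_pos: [0.5838, -0.3453, 0.2409]
tool_rot: [2.192, 2.249, -0.019]
contact_force: [-0.4, 0.8, 0.0]
finger_gap: 0.003
```

```bash
python3 - <<'E'
from h import *
plan((0.582,-0.35,0.215),90)
E
```

```text
t 5.0 tcp [ 0.5838 -0.3453  0.2409] toolx yaw 91.48 tilt [-0.008 -0.009 -1.   ] gap 0.3 F [-0.4  0.8  0. ]
shift mm [-4.4 -1.7 25.9] rows>= 1.0 roll 0.0258
```

>>> play_rows --moves '[[[-0.004, -0.001, 0.012], 0], [[0, 0, 0.012], 0], [[0, 0, 0.004], 0], [[0, 0, 0.004], 0], [[0, 0, 0.004], 0], [[0, 0, 0.004], 0], [[0, 0, 0.003], 0]]'

```text
time: 5.88
tcp_pos: [0.5835, -0.3513, 0.2]
tool_rot: [2.189, 2.246, -0.015]
contact_force: [-8.8, 7.0, 31.4]
finger_gap: 0.007
```

>>> play_rows --moves '[[[0, 0, -0.01], 0], [[0, 0, -0.02], 0], [[0, 0, -0.03], 0], [[0.03, 0, -0.05], 0], [[0.06, 0, -0.04], 0], [[0, 0, 0], 0], [[0, 0, 0], 0]]' --fingers 0.05

```text
time: 6.75
tcp_pos: [0.5818, -0.2657, 0.3529]
tool_rot: [2.189, 2.242, -0.015]
contact_force: [-0.6, -0.5, 0.0]
finger_gap: 0.522
```

```bash
python3 - <<'E'
from h import *
plan((0.56,0.14,0.25),90)
for n in ('scene','side','wrist'):
  if n=='wrist':
    import pickle;pickle.dump(cal(n),open('w3.pkl','wb'))
  cv2.imwrite(f'pics/{n}3.png',eyes.get_image(n))
crop('pics/scene3.png','pics/s3.png',120,220,340,385)
crop('pics/side3.png','pics/d3.png',420,260,560,365)
E
```

```text
t 6.75 tcp [ 0.5818 -0.2657  0.3529] toolx yaw 91.37 tilt [-0.001 -0.012 -1.   ] gap 45.5 F [-0.6 -0.5  0. ]
shift mm [407.4 -12.   97.9] rows>= 7.0 roll 0.0239

pics/s3.png 3.6363636363636362
pics/d3.png 5.714285714285714
```

View pics/d3.png

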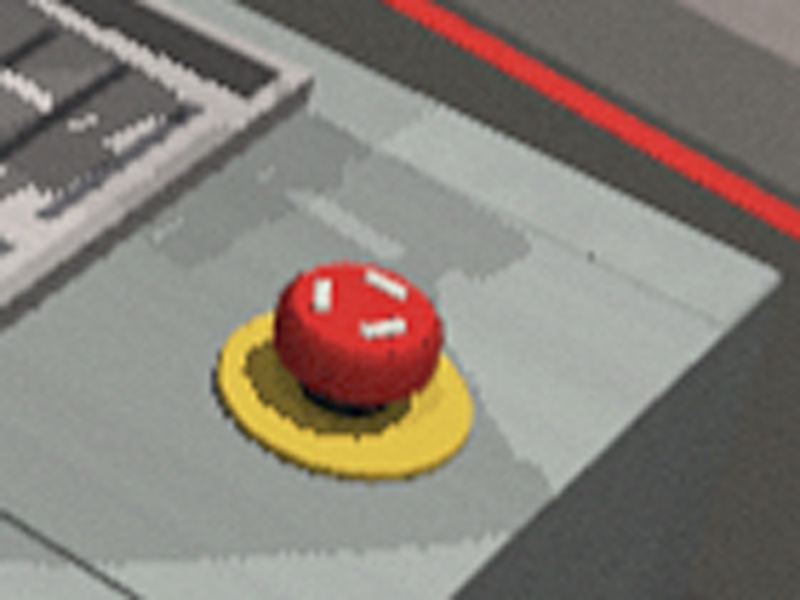

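View pics/wrist3.png

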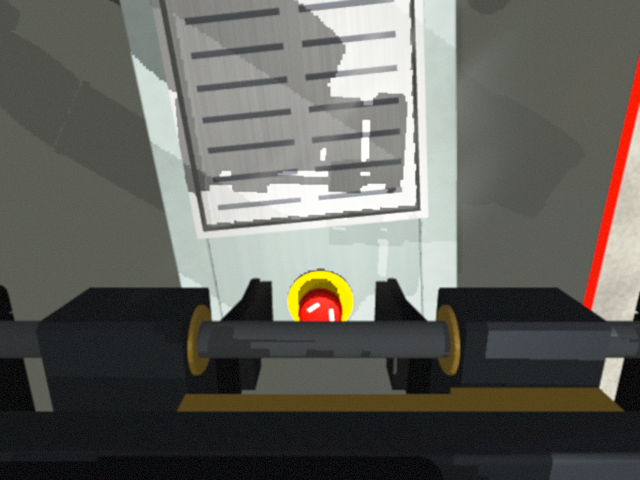

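>>> play_rows --moves '[[[0.02, 0, 0], -0.08], [[0.04, 0.002, 0.01], 0], [[0.05, 0.002, 0.01], 0], [[0.05, 0.002, 0.01], 0], [[0.05, 0.002, 0.01], 0], [[0.05, 0.002, 0.01], 0], [[0.05, 0.002, 0.01], 0], [[0.05, 0, 0.01], 0], [[0.02, 0, 0.01], 0], [[0, 0, 0], 0], [[0, 0, 0], 0]]'

```text
time: 8.28
tcp_pos: [0.5541, 0.1093, 0.2559]
tool_rot: [2.125, 2.31, -0.04]
contact_force: [0.3, -0.7, 0.5]
finger_gap: 0.526
```

```bash
python3 - <<'E'
from h import *
plan((0.558,0.1425,0.19),96)
import pickle;c=cal('wrist');pickle.dump(c,open('w4.pkl','wb'))
cv2.imwrite('pics/w4.png',eyes.get_image('wrist'))
print(proj(c,[(.558,.142,.16),(.552,.205,.16),(.622,.147,.16),(.6165,.211,.16)]).round(0))
E
```

```text
t 8.28 tcp [0.5541 0.1093 0.2559] toolx yaw 94.79 tilt [-0.015 -0.021 -1.   ] gap 45.8 F [ 0.3 -0.7  0.5]
shift mm [34.   7.8 65.1] rows>= 2.0 roll -0.0211

[[334. 191.]
 [334.  87.]
 [433. 192.]
 [441.  86.]]
```

View pics/w4.png

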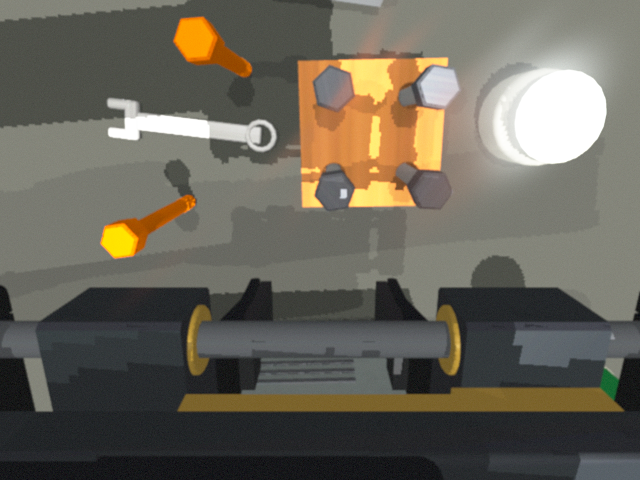

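>>> play_rows --moves '[[[0.015, 0.004, 0.02], -0.02], [[0.018, 0.004, 0.02], 0], [[0, 0, 0.02], 0], [[0, 0, 0.005], 0], [[0, 0, 0], 0], [[0, 0, 0], 0]]'

```text
time: 9.07
tcp_pos: [0.5597, 0.1399, 0.1866]
tool_rot: [2.106, 2.327, -0.038]
contact_force: [0.0, 0.2, -0.3]
finger_gap: 0.527
```

```bash
python3 - <<'E'
from h import *
plan((0.558,0.1425,0.131),96)
E
```

```text
t 9.07 tcp [0.5597 0.1399 0.1866] toolx yaw 95.73 tilt [-0.014 -0.02  -1.   ] gap 45.8 F [ 0.   0.2 -0.3]
shift mm [ 3.8 -0.6 55.6] rows>= 1.0 roll -0.0047
```

>>> play_rows --moves '[[[0.003, 0, 0.015], 0], [[0, 0, 0.02], 0], [[0, 0, 0.015], 0], [[0, 0, 0.004], 0], [[0, 0, 0], 0]]'

```text
time: 9.7
tcp_pos: [0.5593, 0.1425, 0.1305]
tool_rot: [2.105, 2.327, -0.034]
contact_force: [0.4, 0.8, -0.3]
finger_gap: 0.526
```

>>> play_rows --moves '[[[0, 0, 0], 0], [[0, 0, 0], 0], [[0, 0, 0], 0], [[0, 0, 0], 0], [[0, 0, 0], 0], [[0, 0, 0], 0]]' --fingers -1

```text
time: 10.45
tcp_pos: [0.5599, 0.1428, 0.1318]
tool_rot: [2.105, 2.326, -0.031]
contact_force: [0.9, 1.3, -1.0]
finger_gap: 0.295
```

>>> play_rows --moves '[[[0, 0, -0.015], 0], [[0, 0, -0.02], 0], [[0, 0, -0.015], 0], [[0, 0, 0], 0], [[0, 0, 0], 0]]'

```text
time: 11.08
tcp_pos: [0.5607, 0.1437, 0.1855]
tool_rot: [2.105, 2.326, -0.03]
contact_force: [0.0, -0.3, -1.6]
finger_gap: 0.291
```

```bash
python3 - <<'E'
from h import *
plan((0.558,0.1425,0.181),96)
for n in ('scene','side'):
  cv2.imwrite(f'pics/{n}5.png',eyes.get_image(n))
crop('pics/scene5.png','pics/s5.png',260,130,440,265)
crop('pics/side5.png','pics/d5.png',150,100,350,250)
E
```

```text
t 11.07 tcp [0.5607 0.1437 0.1855] toolx yaw 95.71 tilt [-0.009 -0.017 -1.   ] gap 25.3 F [ 0.  -0.3 -1.6]
shift mm [-0.8 -2.8  4.6] rows>= 1.0 roll -0.005

pics/s5.png 4.444444444444445
pics/d5.png 4.0
```

View pics/d5.png

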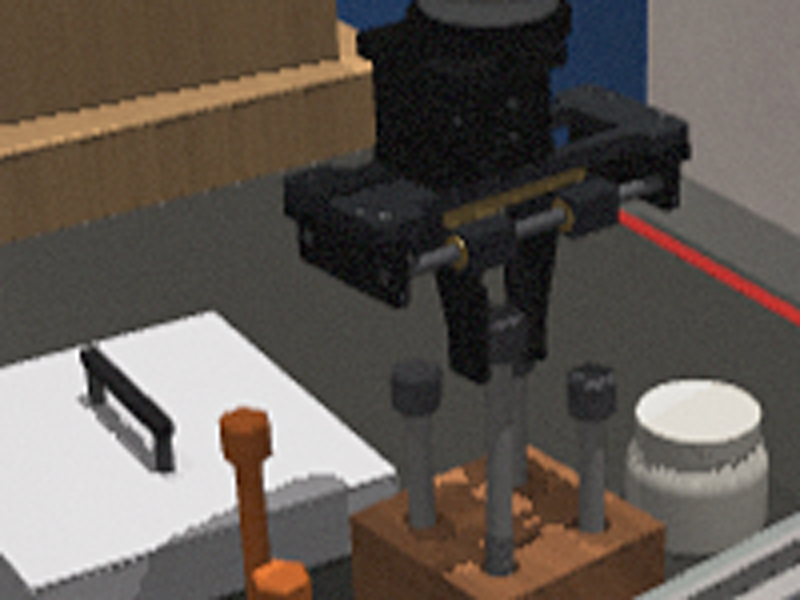

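>>> play_rows --moves '[[[0, -0.002, 0.004], 0], [[-0.01, 0, 0], 0], [[-0.01, 0, 0.001], 0], [[-0.01, 0, 0.002], 0], [[-0.01, 0, 0.003], 0], [[-0.01, 0, 0.004], 0], [[0, 0, 0], 0]]'

```text
time: 12.05
tcp_pos: [0.5641, 0.0894, 0.1708]
tool_rot: [2.107, 2.324, -0.029]
contact_force: [0.9, 1.6, -0.3]
finger_gap: 0.291
```

```bash
python3 - <<'E'
from h import *
plan((0.558,0.1425,0.181),96)
for n in ('scene','side'):
  cv2.imwrite(f'pics/{n}6.png',eyes.get_image(n))
crop('pics/scene6.png','pics/s6.png',260,130,440,265)
crop('pics/side6.png','pics/d6.png',150,100,350,250)
E
```

```text
t 12.05 tcp [0.5641 0.0894 0.1708] toolx yaw 95.62 tilt [-0.009 -0.017 -1.   ] gap 25.3 F [ 0.9  1.6 -0.3]
shift mm [ 53.3  -1.  -11.1] rows>= 1.0 roll -0.0066

pics/s6.png 4.444444444444445
pics/d6.png 4.0
```

View pics/d6.png

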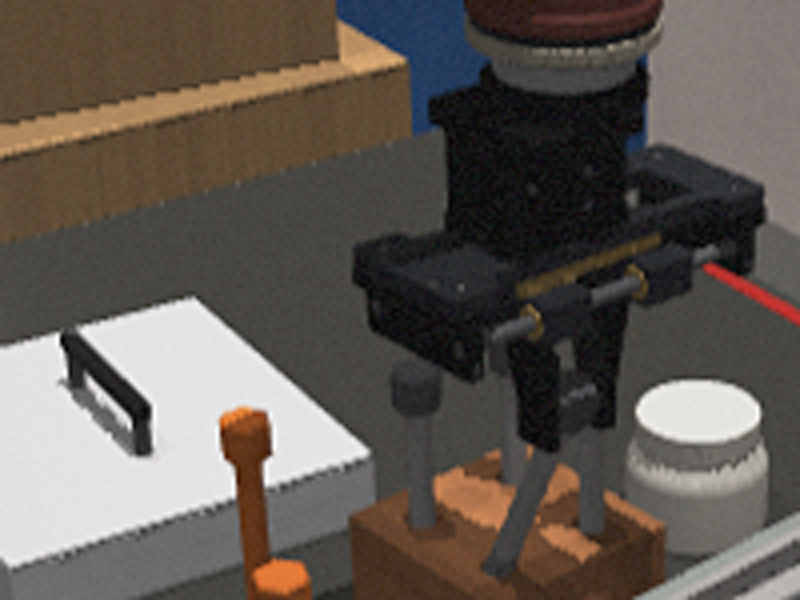

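View pics/s6.png

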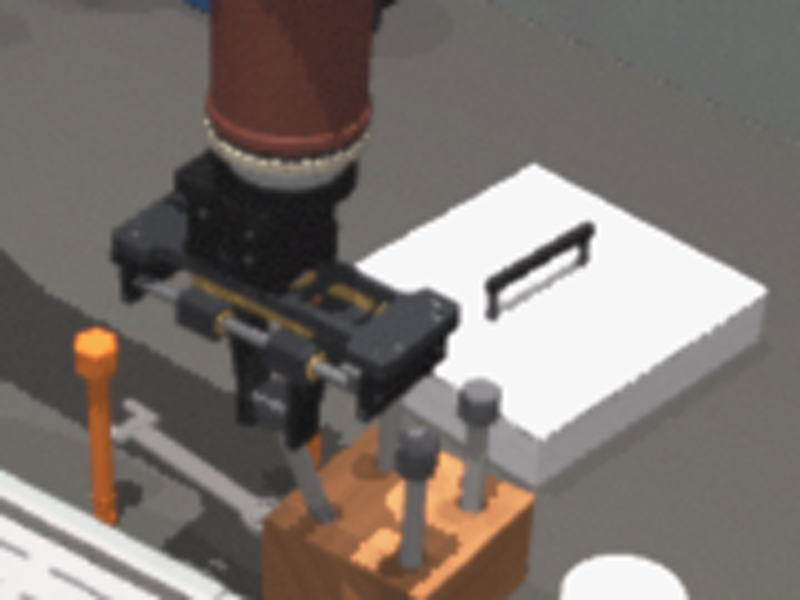

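>>> play_rows --moves '[[[-0.01, 0, 0.005], 0], [[-0.01, 0, 0.0055], 0], [[-0.01, 0, 0.007], 0], [[-0.01, 0, 0.008], 0], [[-0.01, 0, 0.009], 0], [[-0.008, 0, 0.008], 0], [[0, 0, 0], 0]]'

```text
time: 13.02
tcp_pos: [0.5687, 0.0284, 0.1256]
tool_rot: [2.106, 2.328, -0.031]
contact_force: [0.4, -0.4, 0.9]
finger_gap: 0.274
```

```bash
python3 - <<'E'
from h import *
plan((0.558,0.1425,0.181),96)
for n in ('side',):
  cv2.imwrite(f'pics/{n}7.png',eyes.get_image(n))
crop('pics/side7.png','pics/d7.png',150,100,350,250)
E
```

```text
t 13.03 tcp [0.5687 0.0284 0.1256] toolx yaw 95.74 tilt [-0.011 -0.017 -1.   ] gap 23.8 F [ 0.4 -0.4  0.9]
shift mm [113.7   0.  -57.2] rows>= 3.0 roll -0.0045

pics/d7.png 4.0
```

View pics/d7.png

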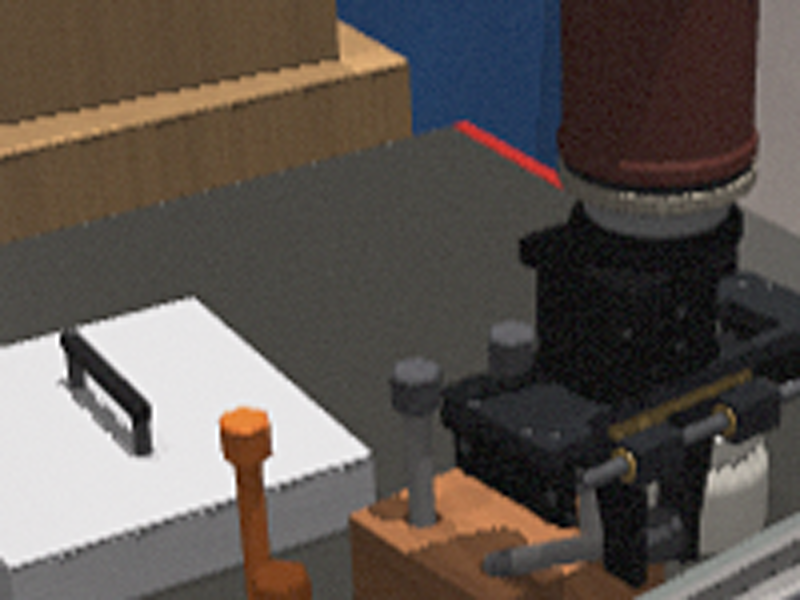

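```bash
cat >> h.py <<'E'
WA=[0.561,-0.167,np.radians(6.8)]
def wz(x,y,z):
    c,s=np.cos(WA[2]),np.sin(WA[2]); return (WA[0]+c*x-s*y, WA[1]+s*x+c*y, z)
E
python3 - <<'E'
from h import *
plan(wz(-.062,-.084,.26),96.8)
E
```

```text
t 13.07 tcp [0.5688 0.0288 0.126 ] toolx yaw 95.77 tilt [-0.011 -0.017 -1.   ] gap 23.7 F [-0.1 -0.9  0.1]
shift mm [-281.2  -89.6 -128.6] rows>= 6.0 roll -0.0179
```

>>> play_rows --moves '[[[0, 0, -0.02], 0], [[0, 0, -0.03], 0], [[0, 0, -0.035], 0], [[0, 0, -0.035], 0], [[0, 0, -0.02], -0.015], [[0, 0, -0.01], 0], [[0, 0, 0], 0]]'

```text
time: 13.95
tcp_pos: [0.57, 0.0305, 0.2803]
tool_rot: [2.085, 2.343, -0.038]
contact_force: [1.1, 0.8, -0.5]
finger_gap: 0.276
```

```bash
python3 - <<'E'
from h import *
plan(wz(-.062,-.084,.26),96.8)
for n in ('side','scene'):
  cv2.imwrite(f'pics/{n}8.png',eyes.get_image(n))
E
```

```text
t 13.95 tcp [0.57   0.0305 0.2803] toolx yaw 96.68 tilt [-0.012 -0.021 -1.   ] gap 24.0 F [ 1.1  0.8 -0.5]
shift mm [-278.8  -93.3   27.2] rows>= 5.0 roll -0.0021
```

View pics/side8.png

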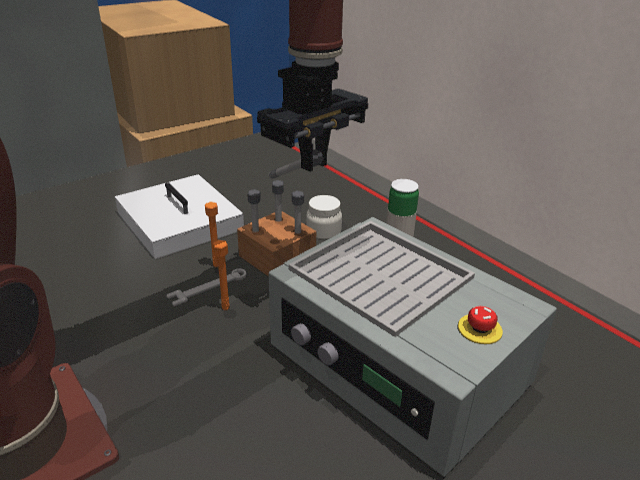

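>>> play_rows --moves '[[[-0.02, -0.007, 0], 0], [[-0.035, -0.012, 0.003], 0], [[-0.04, -0.013, 0.003], 0], [[-0.04, -0.013, 0.003], 0], [[-0.04, -0.013, 0.003], 0], [[-0.04, -0.013, 0.003], 0], [[-0.032, -0.011, 0.003], 0], [[-0.015, -0.005, 0.003], 0], [[0, 0, 0], 0], [[0, 0, 0], 0]]'

```text
time: 15.3
tcp_pos: [0.5012, -0.2586, 0.2585]
tool_rot: [-2.097, -2.335, 0.055]
contact_force: [0.6, 0.3, -1.5]
finger_gap: 0.271
```

```bash
python3 - <<'E'
from h import *
plan(wz(-.062,-.084,.2),96.8)
c=cal('wrist');cv2.imwrite('pics/w9.png',eyes.get_image('wrist'))
import pickle;pickle.dump(c,open('w9.pkl','wb'))
E
```

```text
t 15.3 tcp [ 0.5012 -0.2586  0.2585] toolx yaw 96.14 tilt [-0.025 -0.024 -0.999] gap 23.5 F [ 0.6  0.3 -1.5]
shift mm [ 1.2  9.9 58.2] rows>= 1.0 roll -0.0114
```

View pics/w9.png

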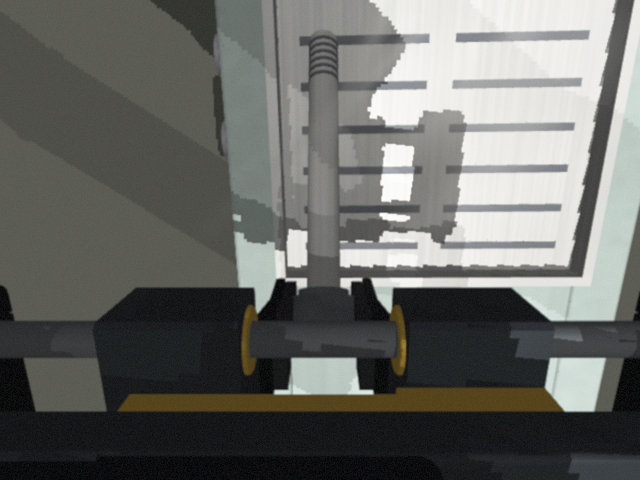

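>>> play_rows --moves '[[[0, 0.006, 0.01], -0.01], [[0, 0.004, 0.02], 0], [[0, 0, 0.02], 0], [[0, 0, 0.015], 0], [[0, 0, 0.008], 0], [[0, 0, 0], 0]]'

```text
time: 16.1
tcp_pos: [0.5133, -0.2561, 0.1821]
tool_rot: [-2.077, -2.356, 0.053]
contact_force: [0.5, 0.2, 1.7]
finger_gap: 0.27
```

```bash
python3 - <<'E'
from h import *
plan(wz(-.062,-.084,.183),96.8)
for n in ('side','wrist'):
  cv2.imwrite(f'pics/{n}10.png',eyes.get_image(n))
crop('pics/side10.png','pics/d10.png',260,150,560,375)
E
```

```text
t 16.1 tcp [ 0.5133 -0.2561  0.1821] toolx yaw 97.23 tilt [-0.023 -0.025 -0.999] gap 23.5 F [0.5 0.2 1.7]
shift mm [-1.2 -4.1 -0.8] rows>= 1.0 roll 0.0075

pics/d10.png 2.6666666666666665
```

View pics/d10.png

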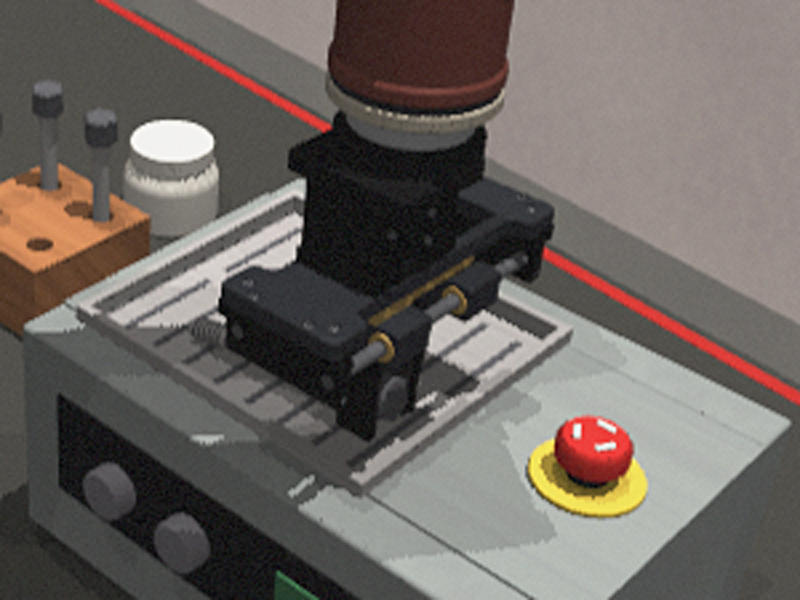

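View pics/wrist10.png

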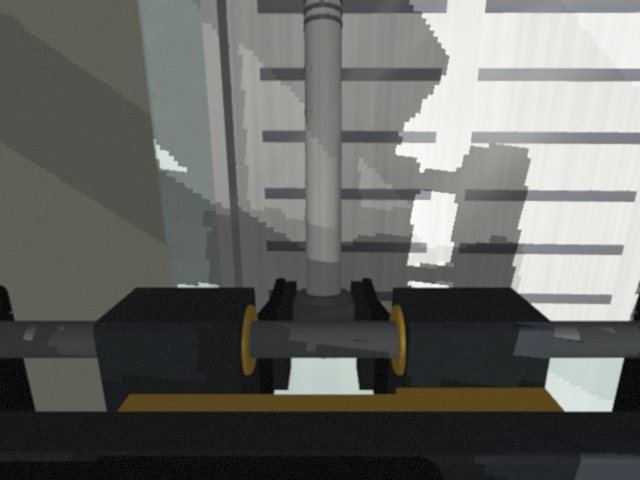

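>>> play_rows --moves '[[[-0.001, -0.004, 0.004], 0], [[0, 0, 0.004], 0], [[0, 0, 0], 0]]'

```text
time: 16.58
tcp_pos: [0.5099, -0.2579, 0.1754]
tool_rot: [2.076, 2.355, -0.05]
contact_force: [-0.1, 0.4, 0.2]
finger_gap: 0.275
```

>>> play_rows --moves '[[[0, 0, 0], 0], [[0, 0, 0], 0], [[0, 0, 0], 0], [[0, 0, -0.01], 0], [[0, 0, -0.02], 0], [[0, 0, -0.03], 0], [[0, 0, 0], 0]]' --fingers -0.26

```text
time: 17.45
tcp_pos: [0.5111, -0.2564, 0.239]
tool_rot: [2.076, 2.355, -0.05]
contact_force: [0.4, -0.3, -0.4]
finger_gap: 0.369
```

```bash
python3 - <<'E'
from h import *
plan((0.622,0.148,0.26),96.8)
for n in ('side','scene'):
  cv2.imwrite(f'pics/{n}11.png',eyes.get_image(n))
crop('pics/side11.png','pics/d11.png',260,150,560,375)
E
```

```text
t 17.45 tcp [ 0.5111 -0.2564  0.239 ] toolx yaw 97.24 tilt [-0.02  -0.025 -0.999] gap 32.1 F [ 0.4 -0.3 -0.4]
shift mm [386.7 160.3 -33.4] rows>= 7.0 roll 0.0076

pics/d11.png 2.6666666666666665
```

View pics/d11.png

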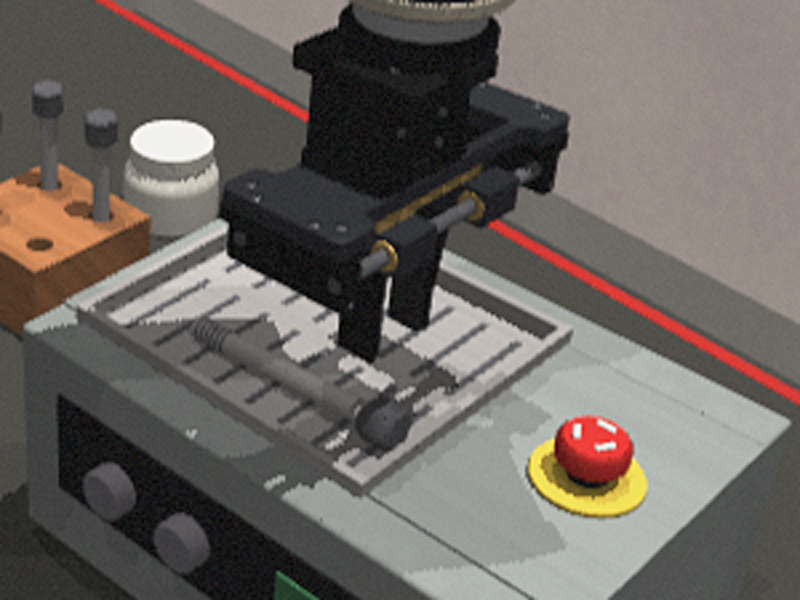

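>>> play_rows --moves '[[[0.025, 0.01, -0.005], 0], [[0.04, 0.016, 0], 0], [[0.048, 0.02, 0], 0], [[0.048, 0.02, 0], 0], [[0.048, 0.02, 0], 0], [[0.048, 0.02, 0], 0], [[0.048, 0.02, 0], 0], [[0.04, 0.017, 0], 0], [[0.02, 0.01, 0], 0], [[0, 0, 0], 0], [[0, 0, 0], 0]]' --fingers 0.05

```text
time: 18.92
tcp_pos: [0.6148, 0.1328, 0.2208]
tool_rot: [-2.079, -2.344, 0.07]
contact_force: [0.2, -0.7, -0.5]
finger_gap: 0.522
```

```bash
python3 - <<'E'
from h import *
plan((0.622,0.147,0.19),96.8)
E
```

```text
t 18.93 tcp [0.6148 0.1328 0.2208] toolx yaw 96.89 tilt [-0.035 -0.028 -0.999] gap 45.4 F [ 0.2 -0.7 -0.5]
shift mm [13.9 10.  30.1] rows>= 1.0 roll 0.0016
```

>>> play_rows --moves '[[[0.007, 0.005, 0.01], 0], [[0.007, 0.005, 0.015], 0], [[0, 0, 0.008], 0], [[0, 0, 0], 0]]'

```text
time: 19.42
tcp_pos: [0.6221, 0.1435, 0.1846]
tool_rot: [-2.085, -2.338, 0.071]
contact_force: [0.5, 0.2, 0.9]
finger_gap: 0.522
```

```bash
python3 - <<'E'
from h import *
plan((0.622,0.147,0.131),96.8)
import pickle;c=cal('wrist')
cv2.imwrite('pics/w12.png',eyes.get_image('wrist'))
E
```

```text
t 19.43 tcp [0.6221 0.1435 0.1846] toolx yaw 96.58 tilt [-0.036 -0.029 -0.999] gap 45.4 F [0.5 0.2 0.9]
shift mm [ 4.7  2.4 53.4] rows>= 1.0 roll -0.0038
```

View pics/w12.png

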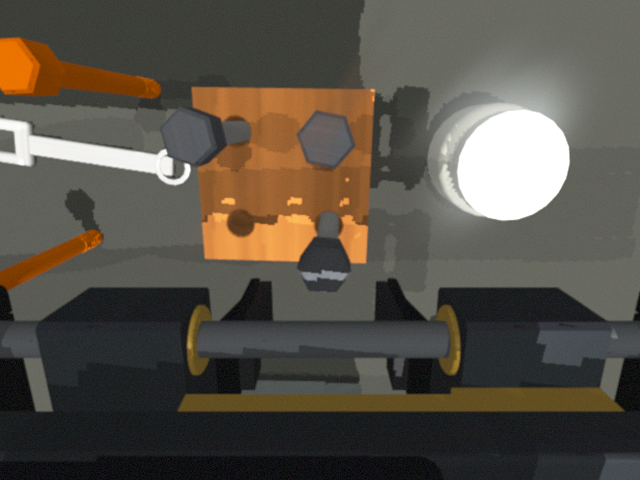

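>>> play_rows --moves '[[[0.003, 0.002, 0.01], 0], [[0.001, 0, 0.018], 0], [[0, 0, 0.015], 0], [[0, 0, 0.006], 0], [[0, 0, 0], 0]]'

```text
time: 20.1
tcp_pos: [0.6217, 0.1465, 0.1321]
tool_rot: [-2.085, -2.339, 0.071]
contact_force: [-0.1, -0.5, 0.2]
finger_gap: 0.524
```

>>> play_rows --moves '[[[0, 0, 0], 0], [[0, 0, 0], 0], [[0, 0, 0], 0], [[0, 0, 0], 0], [[0, 0, -0.008], 0], [[0, 0, -0.012], 0], [[0, 0, -0.012], 0], [[0, 0, -0.012], 0], [[0, 0, -0.004], 0], [[0, 0, 0], 0]]' --fingers -1

```text
time: 21.35
tcp_pos: [0.6247, 0.1481, 0.1859]
tool_rot: [-2.086, -2.34, 0.066]
contact_force: [0.3, 0.5, -1.3]
finger_gap: 0.297
```

```bash
python3 - <<'E'
from h import *
plan((0.622,0.147,0.181),96.8)
E
```

```text
t 21.35 tcp [0.6247 0.1481 0.1859] toolx yaw 96.58 tilt [-0.032 -0.027 -0.999] gap 25.8 F [ 0.3  0.5 -1.3]
shift mm [-0.7 -2.6  5.1] rows>= 1.0 roll -0.0039
```

>>> play_rows --moves '[[[0, -0.002, 0.004], 0], [[-0.01, 0, 0], 0], [[-0.01, 0, 0.001], 0], [[-0.01, 0, 0.002], 0], [[-0.01, 0, 0.003], 0], [[-0.01, 0, 0.004], 0], [[-0.01, 0, 0.005], 0], [[-0.01, 0, 0.0055], 0], [[-0.01, 0, 0.007], 0], [[-0.01, 0, 0.008], 0], [[-0.01, 0, 0.009], 0], [[-0.008, 0, 0.008], 0]]'

```text
time: 22.85
tcp_pos: [0.6333, 0.0322, 0.1273]
tool_rot: [-2.085, -2.339, 0.065]
contact_force: [0.0, 2.8, -0.5]
finger_gap: 0.273
```

>>> play_rows --moves '[[[0, 0, 0], 0], [[0, 0, -0.015], 0], [[0, 0, -0.025], 0], [[0, 0, -0.03], 0], [[0, 0, -0.03], 0], [[0, 0, -0.02], 0], [[0, 0, -0.01], 0], [[0, 0, 0], 0]]'

```text
time: 23.85
tcp_pos: [0.6375, 0.0342, 0.2668]
tool_rot: [-2.087, -2.341, 0.068]
contact_force: [0.4, -0.4, -1.1]
finger_gap: 0.27
```

```bash
python3 - <<'E'
from h import *
plan(wz(.062,-.05,.25),96.8)
cv2.imwrite(f'pics/side13.png',eyes.get_image('side'))
E
```

```text
t 23.85 tcp [0.6375 0.0342 0.2668] toolx yaw 96.59 tilt [-0.032 -0.03  -0.999] gap 23.5 F [ 0.4 -0.4 -1.1]
shift mm [-240.4  -36.1   24.2] rows>= 4.0 roll -0.0037
```

View pics/side13.png

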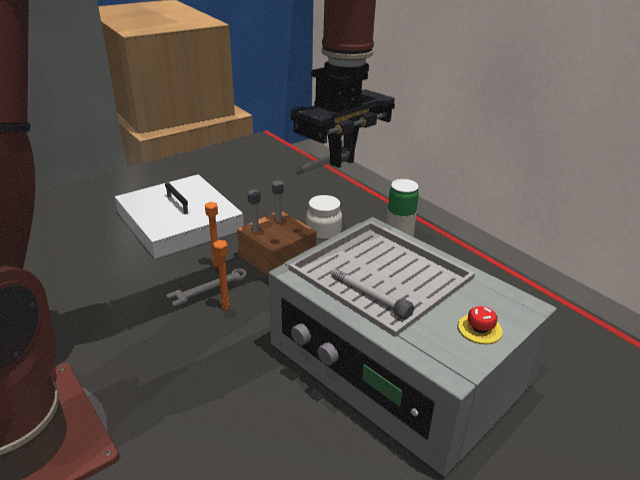

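>>> play_rows --moves '[[[-0.012, -0.002, 0], 0], [[-0.022, -0.003, 0.002], 0], [[-0.03, -0.005, 0.002], 0], [[-0.032, -0.005, 0.002], 0], [[-0.032, -0.005, 0.002], 0], [[-0.032, -0.005, 0.002], 0], [[-0.03, -0.005, 0.003], 0], [[-0.022, -0.003, 0.003], 0], [[-0.012, -0.002, 0.003], 0], [[-0.004, -0.001, 0.003], 0], [[0, 0, 0], 0], [[0, 0, 0], 0]]'

```text
time: 25.4
tcp_pos: [0.6183, -0.2191, 0.2447]
tool_rot: [-2.095, -2.325, 0.085]
contact_force: [-0.2, 0.2, -1.6]
finger_gap: 0.274
```

```bash
python3 - <<'E'
from h import *
plan(wz(.062,-.05,.176),96.8)
E
```

```text
t 25.4 tcp [ 0.6183 -0.2191  0.2447] toolx yaw 96.0 tilt [-0.044 -0.033 -0.998] gap 23.9 F [-0.2  0.2 -1.6]
shift mm [10.6 14.3 67.8] rows>= 2.0 roll -0.014
```

>>> play_rows --moves '[[[0.004, 0.005, 0.006], -0.013], [[0.004, 0.005, 0.01], 0], [[0.003, 0.004, 0.01], 0], [[0, 0, 0.01], 0], [[0, 0, 0.01], 0], [[0, 0, 0.01], 0], [[0, 0, 0.005], 0], [[0, 0, 0], 0]]'

```text
time: 26.4
tcp_pos: [0.6299, -0.2069, 0.1788]
tool_rot: [-2.078, -2.343, 0.084]
contact_force: [0.7, -1.3, 1.1]
finger_gap: 0.272
```

```bash
python3 - <<'E'
from h import *
plan(wz(.062,-.05,.176),96.8)
for n in ('side','wrist'):
  cv2.imwrite(f'pics/{n}14.png',eyes.get_image(n))
crop('pics/side14.png','pics/d14.png',260,150,560,375)
E
```

```text
t 26.4 tcp [ 0.6299 -0.2069  0.1788] toolx yaw 96.9 tilt [-0.043 -0.034 -0.999] gap 23.7 F [ 0.7 -1.3  1.1]
shift mm [-2.1 -1.5  3. ] rows>= 1.0 roll 0.0018

pics/d14.png 2.6666666666666665
```

View pics/wrist14.png

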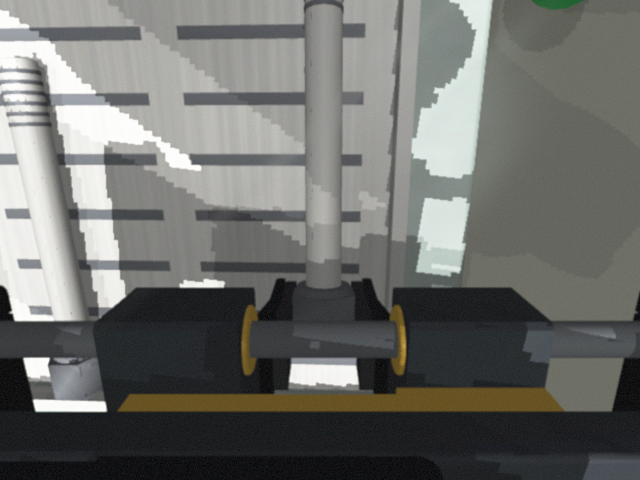

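>>> play_rows --moves '[[[0, 0, 0.002], 0], [[0, 0, 0], 0], [[0, 0, 0], 0], [[0, 0, 0], 0]]' --fingers -0.26

```text
time: 27.0
tcp_pos: [0.6303, -0.2059, 0.1775]
tool_rot: [-2.076, -2.344, 0.082]
contact_force: [-0.3, -0.8, -0.5]
finger_gap: 0.369
```

>>> play_rows --moves '[[[0, 0, -0.02], 0], [[0, 0, -0.05], 0], [[0, 0, -0.05], 0], [[0, 0, 0], 0], [[0, 0, 0], 0]]'

```text
time: 27.62
tcp_pos: [0.6354, -0.2019, 0.3058]
tool_rot: [-2.078, -2.346, 0.081]
contact_force: [0.6, -0.1, -0.2]
finger_gap: 0.37
```

```bash
python3 - <<'E'
from h import *
plan((0.552,0.205,.25),96.8)
for n in ('side','wrist'):
  cv2.imwrite(f'pics/{n}15.png',eyes.get_image(n))
crop('pics/side15.png','pics/d15.png',100,130,560,475)
E
```

```text
t 27.62 tcp [ 0.6354 -0.2019  0.3058] toolx yaw 96.96 tilt [-0.04  -0.034 -0.999] gap 32.2 F [ 0.6 -0.1 -0.2]
shift mm [415.5 -31.5  45.1] rows>= 7.0 roll 0.0028

pics/d15.png 1.7391304347826086
```

View pics/d15.png

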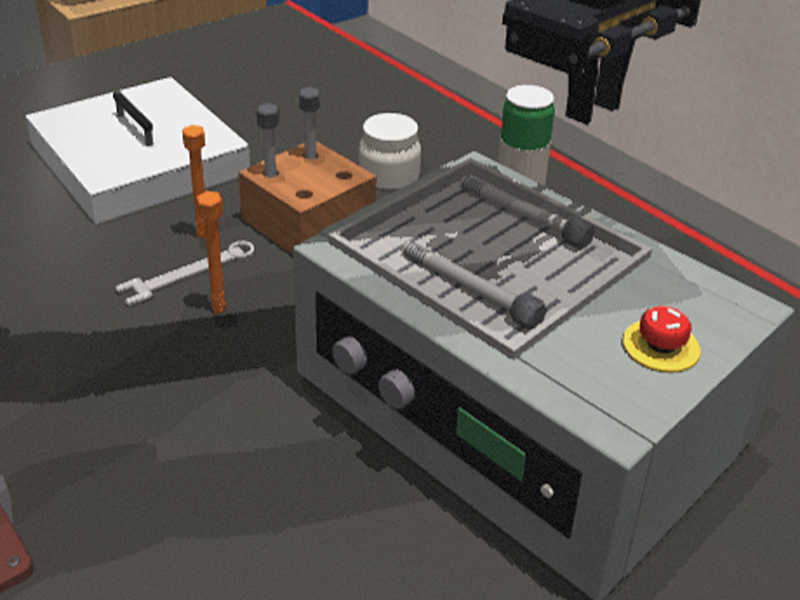

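>>> play_rows --moves '[[[0.008, 0, 0], 0], [[0.016, -0.001, 0], 0], [[0.02, -0.0015, 0], 0], [[0.02, -0.0015, 0], 0], [[0.02, -0.0015, 0], 0], [[0.02, -0.0015, 0], 0], [[0.02, -0.0015, 0], 0], [[0.02, -0.0015, 0], 0], [[0.02, -0.0015, 0], 0], [[0.02, -0.0015, 0], 0], [[0.02, -0.0015, 0], 0], [[0.02, -0.0015, 0], 0]]' --fingers 0.05

```text
time: 29.22
tcp_pos: [0.5842, 0.0388, 0.2932]
tool_rot: [-2.06, -2.347, 0.09]
contact_force: [0.4, 0.9, -0.7]
finger_gap: 0.523
```

```bash
python3 - <<'E'
from h import *
plan((0.552,0.205,.25),96.8)
E
```

```text
t 29.23 tcp [0.5842 0.0388 0.2932] toolx yaw 97.49 tilt [-0.051 -0.031 -0.998] gap 45.5 F [ 0.4  0.9 -0.7]
shift mm [170.   -8.1  39.6] rows>= 3.0 roll 0.012
```

>>> play_rows --moves '[[[0.055, -0.003, 0.01], 0.01], [[0.058, -0.003, 0.01], 0], [[0.045, -0.002, 0.01], 0], [[0, 0, 0], 0], [[0, 0, 0], 0]]'

```text
time: 29.85
tcp_pos: [0.5489, 0.2045, 0.2571]
tool_rot: [-2.062, -2.343, 0.093]
contact_force: [0.2, -0.6, -0.1]
finger_gap: 0.529
```

```bash
python3 - <<'E'
from h import *
plan((0.552,0.205,.19),96.8)
import numpy as np
o=readout.observe(); print(o['joint_pos'].round(3))
c=cal('wrist');cv2.imwrite('pics/w16.png',eyes.get_image('wrist'))
print(proj(c,[(.552,.205,.16),(.6165,.211,.16)]).round(0))
E
```

```text
t 29.85 tcp [0.5489 0.2045 0.2571] toolx yaw 97.34 tilt [-0.054 -0.032 -0.998] gap 46.0 F [ 0.2 -0.6 -0.1]
shift mm [ 1.8  6.9 66.8] rows>= 2.0 roll 0.0094

[-0.856  0.248  0.511  1.542 -0.11   1.445 -0.209]
[[334. 237.]
 [431. 241.]]
```

View pics/w16.png

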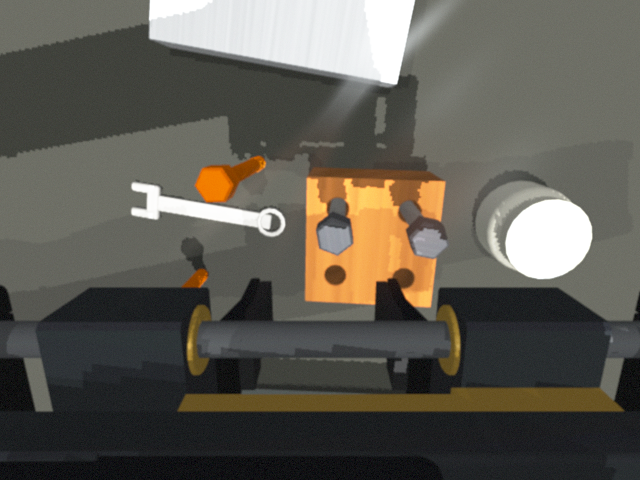

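>>> play_rows --moves '[[[0.002, 0.006, 0.02], 0], [[0, 0, 0.03], 0], [[0, 0, 0.014], 0], [[0, 0, 0], 0]]'

```text
time: 30.4
tcp_pos: [0.5524, 0.2019, 0.1888]
tool_rot: [-2.068, -2.337, 0.093]
contact_force: [0.5, 0.8, 0.5]
finger_gap: 0.526
```

```bash
python3 - <<'E'
from h import *
plan((0.552,0.205,.131),96.8)
E
```

```text
t 30.4 tcp [0.5524 0.2019 0.1888] toolx yaw 97.02 tilt [-0.054 -0.032 -0.998] gap 45.7 F [0.5 0.8 0.5]
shift mm [ 4.6  3.3 57.6] rows>= 1.0 roll 0.0038
```

>>> play_rows --moves '[[[0.004, 0.003, 0.012], 0], [[0, 0, 0.02], 0], [[0, 0, 0.018], 0], [[0, 0, 0.005], 0], [[0, 0, 0], 0]]'

```text
time: 31.02
tcp_pos: [0.5539, 0.2055, 0.1326]
tool_rot: [-2.07, -2.338, 0.088]
contact_force: [0.3, -0.2, 0.1]
finger_gap: 0.523
```

>>> play_rows --moves '[[[0, 0, 0], 0], [[0, 0, 0], 0], [[0, 0, 0], 0], [[0, 0, 0], 0], [[0, 0, -0.008], 0], [[0, 0, -0.012], 0], [[0, 0, -0.012], 0], [[0, 0, -0.012], 0], [[0, 0, -0.004], 0], [[0, 0, 0], 0]]' --fingers -1

```text
time: 32.28
tcp_pos: [0.5576, 0.2075, 0.1866]
tool_rot: [-2.071, -2.338, 0.082]
contact_force: [-0.5, 0.8, -1.6]
finger_gap: 0.278
```

```bash
python3 - <<'E'
from h import *
plan((0.552,0.205,0.181),96.8)
cv2.imwrite('pics/side17.png',eyes.get_image('side'))
crop('pics/side17.png','pics/d17.png',150,100,350,250)
E
```

```text
t 32.27 tcp [0.5576 0.2075 0.1866] toolx yaw 96.98 tilt [-0.048 -0.028 -0.998] gap 24.2 F [-0.5  0.8 -1.6]
shift mm [-1.7 -5.6  5.9] rows>= 1.0 roll 0.0032

pics/d17.png 4.0
```

View pics/d17.png

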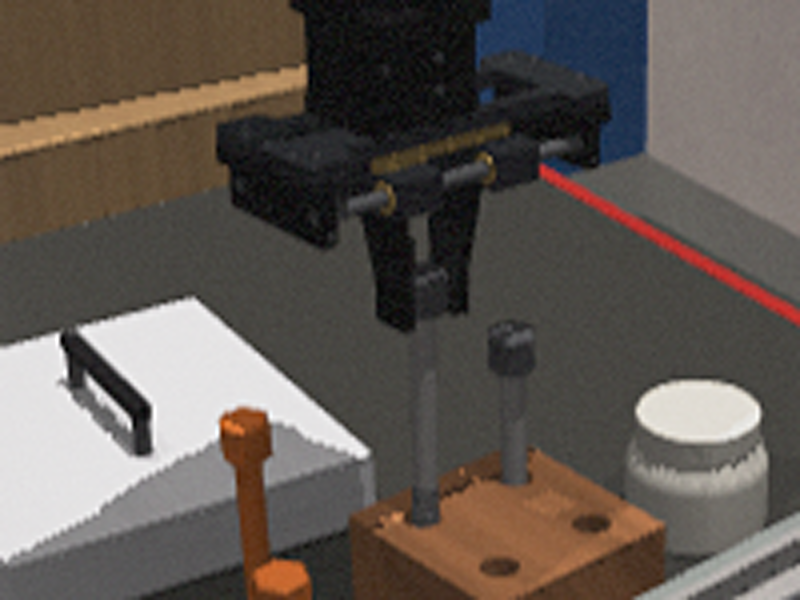

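>>> play_rows --moves '[[[0, -0.004, 0.004], 0], [[-0.01, 0, 0], 0], [[-0.01, 0, 0.001], 0], [[-0.01, 0, 0.002], 0], [[-0.01, 0, 0.003], 0], [[-0.01, 0, 0.004], 0], [[-0.01, 0, 0.005], 0], [[-0.01, 0, 0.0055], 0], [[-0.01, 0, 0.007], 0], [[-0.01, 0, 0.008], 0], [[-0.01, 0, 0.009], 0], [[-0.008, 0, 0.008], 0]]'

```text
time: 33.83
tcp_pos: [0.5645, 0.0919, 0.1283]
tool_rot: [-2.07, -2.338, 0.079]
contact_force: [0.6, 3.0, 0.5]
finger_gap: 0.27
```

>>> play_rows --moves '[[[0, 0, 0], 0], [[0, 0, -0.02], 0], [[0, 0, -0.05], 0], [[0, 0, -0.06], 0], [[0, 0, -0.01], 0], [[0, 0, 0], 0]]'

```text
time: 34.58
tcp_pos: [0.5693, 0.0926, 0.2691]
tool_rot: [-2.071, -2.336, 0.095]
contact_force: [-0.1, 0.8, -2.5]
finger_gap: 0.275
```

```bash
python3 - <<'E'
from h import *
plan(wz(-.021,-.05,.25),96.8)
cv2.imwrite(f'pics/side18.png',eyes.get_image('side'))
E
```

```text
t 34.58 tcp [0.5693 0.0926 0.2691] toolx yaw 96.92 tilt [-0.054 -0.033 -0.998] gap 24.0 F [-0.1  0.8 -2.5]
shift mm [-306.   -58.9   30.7] rows>= 6.0 roll 0.0022
```

View pics/side18.png

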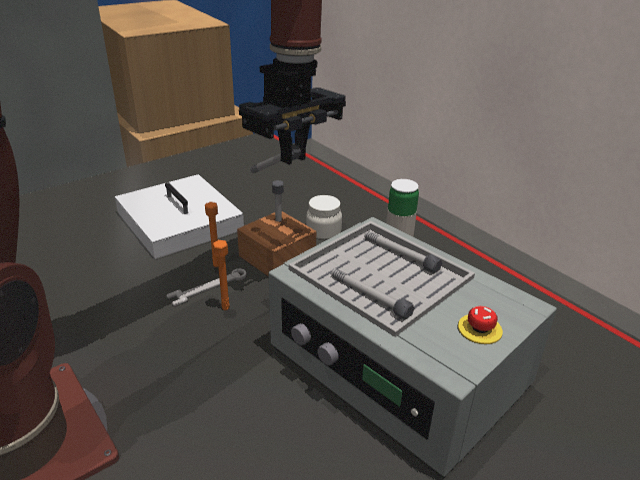

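>>> play_rows --moves '[[[-0.04, -0.007, 0], 0], [[-0.058, -0.011, 0.003], 0], [[-0.06, -0.011, 0.004], 0], [[-0.06, -0.011, 0.004], 0], [[-0.05, -0.01, 0.004], 0], [[-0.028, -0.006, 0.003], 0], [[0, 0, 0], 0], [[0, 0, 0], 0]]'

```text
time: 35.62
tcp_pos: [0.5414, -0.2152, 0.2479]
tool_rot: [-2.057, -2.328, 0.119]
contact_force: [-0.4, -0.3, -1.2]
finger_gap: 0.269
```

```bash
python3 - <<'E'
from h import *
plan(wz(-.021,-.05,.21),96.8)
cv2.imwrite('pics/w19.png',eyes.get_image('wrist'))
E
```

```text
t 35.62 tcp [ 0.5414 -0.2152  0.2479] toolx yaw 97.14 tilt [-0.076 -0.036 -0.997] gap 23.4 F [-0.4 -0.3 -1.2]
shift mm [-3.5  7.2 37.6] rows>= 1.0 roll 0.006
```

View pics/w19.png

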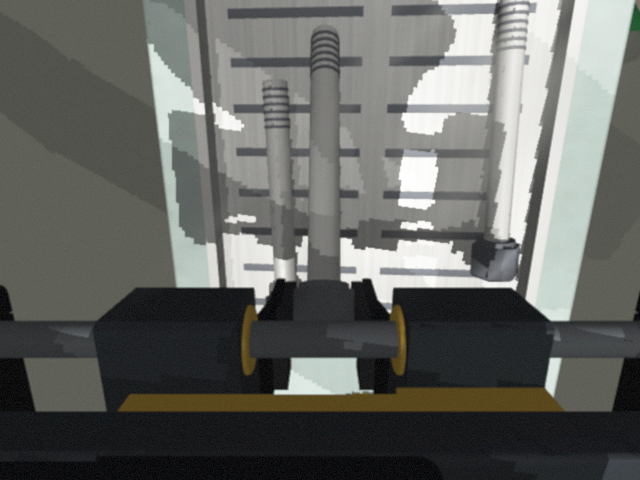

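>>> play_rows --moves '[[[-0.003, 0.007, 0.015], 0], [[0, 0.002, 0.02], 0], [[0, 0.002, 0.02], 0], [[0, 0.001, 0.012], 0], [[0, 0, 0], 0]]'

```text
time: 36.3
tcp_pos: [0.5516, -0.216, 0.1759]
tool_rot: [-2.049, -2.336, 0.119]
contact_force: [-0.5, -0.5, 0.8]
finger_gap: 0.274
```

```bash
python3 - <<'E'
from h import *
plan(wz(-.021,-.05,.177),96.8)
cv2.imwrite('pics/w20.png',eyes.get_image('wrist'))
cv2.imwrite('pics/side20.png',eyes.get_image('side'))
crop('pics/side20.png','pics/d20.png',260,150,560,375)
E
```

```text
t 36.3 tcp [ 0.5516 -0.216   0.1759] toolx yaw 97.55 tilt [-0.074 -0.037 -0.997] gap 23.8 F [-0.5 -0.5  0.8]
shift mm [-2.4 -5.9 -0.6] rows>= 1.0 roll 0.0131

pics/d20.png 2.6666666666666665
```

View pics/d20.png

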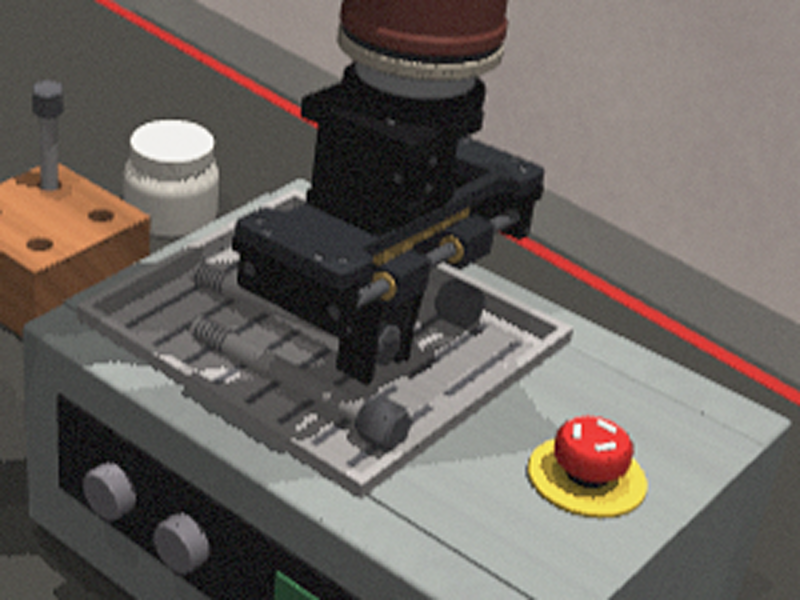

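View pics/w20.png

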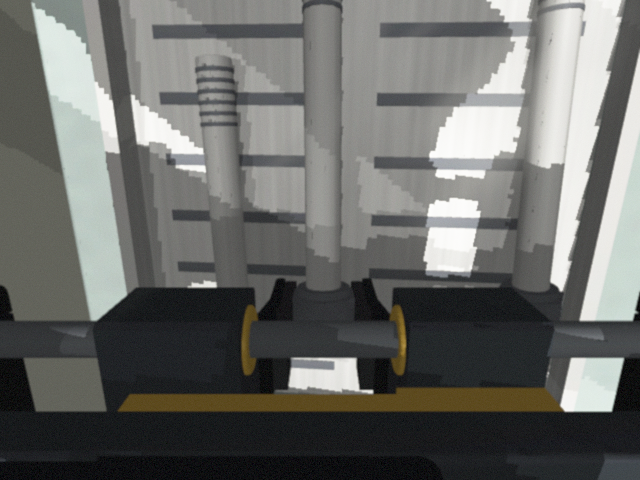

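>>> play_rows --moves '[[[-0.002, -0.005, -0.001], 0], [[0, 0, 0], 0]]'

```text
time: 36.65
tcp_pos: [0.5473, -0.2185, 0.1791]
tool_rot: [-2.05, -2.338, 0.117]
contact_force: [-0.2, 0.3, -1.6]
finger_gap: 0.272
```

>>> play_rows --moves '[[[0, 0, 0], 0], [[0, 0, 0], 0], [[0, 0, 0], 0], [[0, 0, 0], 0], [[0, 0, -0.02], 0], [[0, 0, -0.05], 0], [[0, 0, -0.05], 0], [[0, 0, 0], 0], [[0, 0, 0], 0]]' --fingers -0.26

```text
time: 37.78
tcp_pos: [0.556, -0.2136, 0.3019]
tool_rot: [-2.049, -2.338, 0.117]
contact_force: [0.0, -0.6, -0.4]
finger_gap: 0.372
```

```bash
python3 - <<'E'
from h import *
plan((0.6165,0.211,.25),96.8); print(readout.observe()['joint_pos'].round(3))
cv2.imwrite('pics/side21.png',eyes.get_image('side'))
crop('pics/side21.png','pics/d21.png',100,130,560,475)
E
```

```text
t 37.77 tcp [ 0.556  -0.2136  0.3019] toolx yaw 97.59 tilt [-0.072 -0.036 -0.997] gap 32.4 F [ 0.  -0.6 -0.4]
shift mm [414.1 118.8  31.9] rows>= 7.0 roll 0.0138

[-0.333  0.28   0.752  1.459 -0.128  1.529  0.544]
pics/d21.png 1.7391304347826086
```

View pics/d21.png

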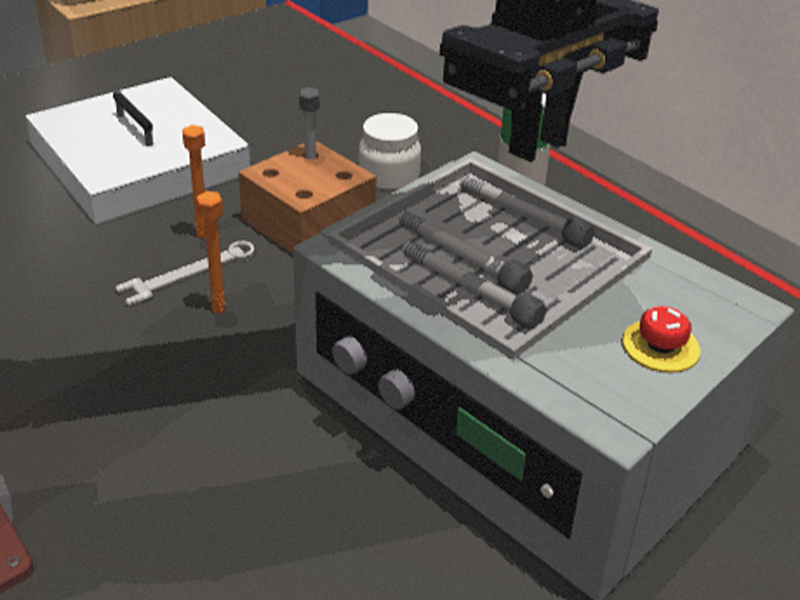

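>>> play_rows --moves '[[[0.05, 0.014, 0.002], 0.012], [[0.06, 0.017, 0.003], 0], [[0.06, 0.017, 0.003], 0], [[0.06, 0.017, 0.003], 0], [[0.06, 0.017, 0.003], 0], [[0.06, 0.017, 0.003], 0], [[0.05, 0.015, 0.003], 0], [[0, 0, 0], 0], [[0, 0, 0], 0]]' --fingers 0.05

```text
time: 38.95
tcp_pos: [0.6155, 0.2007, 0.2489]
tool_rot: [-2.064, -2.314, 0.138]
contact_force: [0.1, -1.0, 0.0]
finger_gap: 0.523
```

```bash
python3 - <<'E'
from h import *
plan((0.6165,0.211,.19),96.8); print(readout.observe()['joint_pos'].round(3))
c=cal('wrist');cv2.imwrite('pics/w22.png',eyes.get_image('wrist'))
print(proj(c,[(.6165,.211,.16)]).round(0))
E
```

```text
t 38.95 tcp [0.6155 0.2007 0.2489] toolx yaw 96.6 tilt [-0.087 -0.041 -0.995] gap 45.5 F [ 0.1 -1.   0. ]
shift mm [11.9  7.5 58.1] rows>= 1.0 roll -0.0034

[-0.778  0.427  0.557  1.359 -0.203  1.513 -0.116]
[[337. 225.]]
```

View pics/w22.png

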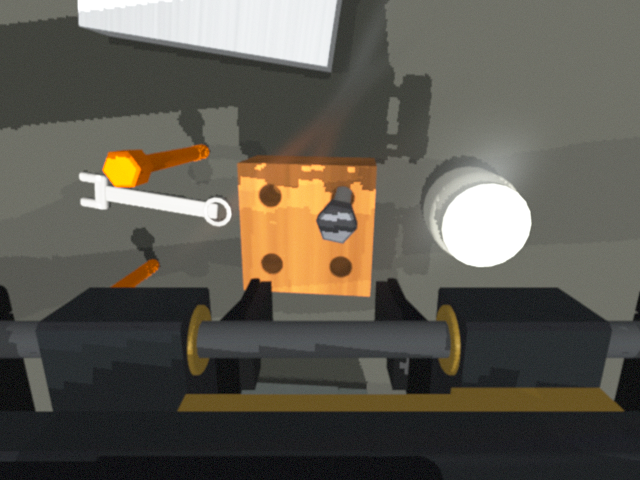

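>>> play_rows --moves '[[[0, -0.05, -0.02], 0], [[0, -0.06, -0.02], 0], [[0, 0, 0], 0], [[0, 0, 0], 0]]'

```text
time: 39.5
tcp_pos: [0.5075, 0.1849, 0.2978]
tool_rot: [-2.07, -2.305, 0.142]
contact_force: [-0.0, 0.5, -0.4]
finger_gap: 0.526
```

```bash
python3 - <<'E'
from h import *
plan((0.6165,0.211,.25),96.8); print(readout.observe()['joint_pos'].round(3))
E
```

```text
t 39.5 tcp [0.5075 0.1849 0.2978] toolx yaw 96.22 tilt [-0.091 -0.041 -0.995] gap 45.8 F [-0.   0.5 -0.4]
shift mm [ 15.6 115.2  36.6] rows>= 2.0 roll -0.0101

[-0.919  0.162  0.562  1.557 -0.079  1.547 -0.246]
```

>>> play_rows --moves '[[[0, 0.05, 0.02], 0], [[0, 0.06, 0.02], 0], [[0, 0, 0], 0], [[0, 0, 0], 0]]'

```text
time: 40.0
tcp_pos: [0.6176, 0.1921, 0.2424]
tool_rot: [-2.074, -2.301, 0.149]
contact_force: [-0.7, 0.6, -0.8]
finger_gap: 0.529
```

```bash
python3 - <<'E'
from h import *
plan((0.6165,0.211,.25),96.8); print(readout.observe()['joint_pos'].round(3))
E
```

```text
t 40.0 tcp [0.6176 0.1921 0.2424] toolx yaw 96.04 tilt [-0.094 -0.044 -0.995] gap 46.0 F [-0.7  0.6 -0.8]
shift mm [18.7  0.1 -8.3] rows>= 1.0 roll -0.0133

[-0.785  0.439  0.588  1.365 -0.217  1.509 -0.102]
```

>>> play_rows --moves '[[[0.003, 0, 0.005], 0], [[0.006, 0, 0.008], 0], [[0.006, 0, 0.008], 0], [[0.004, 0, 0.008], 0], [[0, 0, 0.008], 0], [[0, 0, 0.008], 0], [[0, 0, 0.006], 0], [[0, 0, 0], 0]]'

```text
time: 41.0
tcp_pos: [0.609, 0.2106, 0.1906]
tool_rot: [-2.073, -2.302, 0.141]
contact_force: [0.8, 0.5, -0.4]
finger_gap: 0.525
```

```bash
python3 - <<'E'
from h import *
plan((0.6165,0.211,.131),96.8); print(readout.observe()['joint_pos'].round(3))
E
```

```text
t 41.0 tcp [0.609  0.2106 0.1906] toolx yaw 96.1 tilt [-0.091 -0.04  -0.995] gap 45.7 F [ 0.8  0.5 -0.4]
shift mm [ 1.5 13.1 58.6] rows>= 1.0 roll -0.0123

[-0.811  0.456  0.571  1.448 -0.229  1.408 -0.122]
```

>>> play_rows --moves '[[[0.001, 0.005, 0.004], 0], [[0, 0.005, 0.006], 0], [[0, 0.002, 0.008], 0], [[0, 0, 0.008], 0], [[0, 0, 0.008], 0], [[0, 0, 0.008], 0], [[0, 0, 0.008], 0], [[0, 0, 0.006], 0], [[0, 0, 0], 0]]'

```text
time: 42.12
tcp_pos: [0.6162, 0.2103, 0.1294]
tool_rot: [-2.073, -2.302, 0.141]
contact_force: [-0.2, -0.3, 0.5]
finger_gap: 0.523
```

```bash
python3 - <<'E'
from h import *
plan((0.615,0.211,.131),96.8)
cv2.imwrite('pics/w23.png',eyes.get_image('wrist'))
E
```

```text
t 42.12 tcp [0.6162 0.2103 0.1294] toolx yaw 96.07 tilt [-0.091 -0.04  -0.995] gap 45.5 F [-0.2 -0.3  0.5]
shift mm [ 0.8 -1.3 -1.5] rows>= 1.0 roll -0.0127
```

View pics/w23.png

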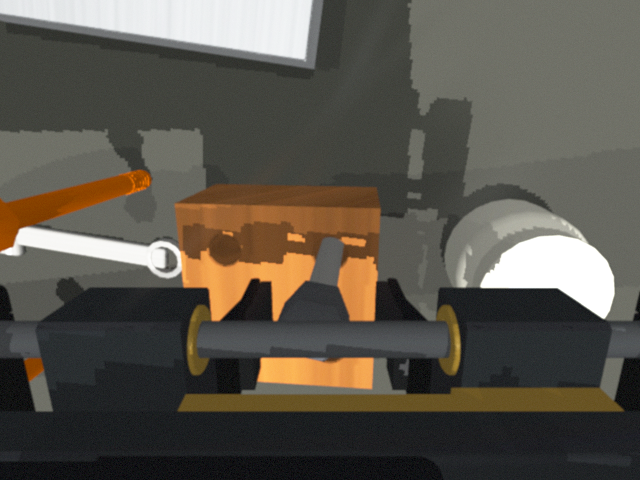

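>>> play_rows --moves '[[[0, -0.002, 0], 0], [[0, 0, 0], 0], [[0, 0, 0], 0], [[0, 0, 0], 0], [[0, 0, 0], 0], [[0, 0, -0.006], 0], [[0, 0, -0.01], 0], [[0, 0, -0.01], 0], [[0, 0, -0.01], 0], [[0, 0, -0.01], 0], [[0, 0, -0.004], 0], [[0, 0, 0], 0]]' --fingers -1

```text
time: 43.68
tcp_pos: [0.6195, 0.2124, 0.1848]
tool_rot: [-2.073, -2.303, 0.138]
contact_force: [-0.7, -1.1, -0.7]
finger_gap: 0.298
```

```bash
python3 - <<'E'
from h import *
plan((0.6165,0.211,0.181),96.8)
cv2.imwrite('pics/side24.png',eyes.get_image('side'))
crop('pics/side24.png','pics/d24.png',150,100,350,250)
E
```

```text
t 43.67 tcp [0.6195 0.2124 0.1848] toolx yaw 96.07 tilt [-0.089 -0.039 -0.995] gap 25.9 F [-0.7 -1.1 -0.7]
shift mm [-1.  -2.8  4.1] rows>= 1.0 roll -0.0127

pics/d24.png 4.0
```

View pics/d24.png

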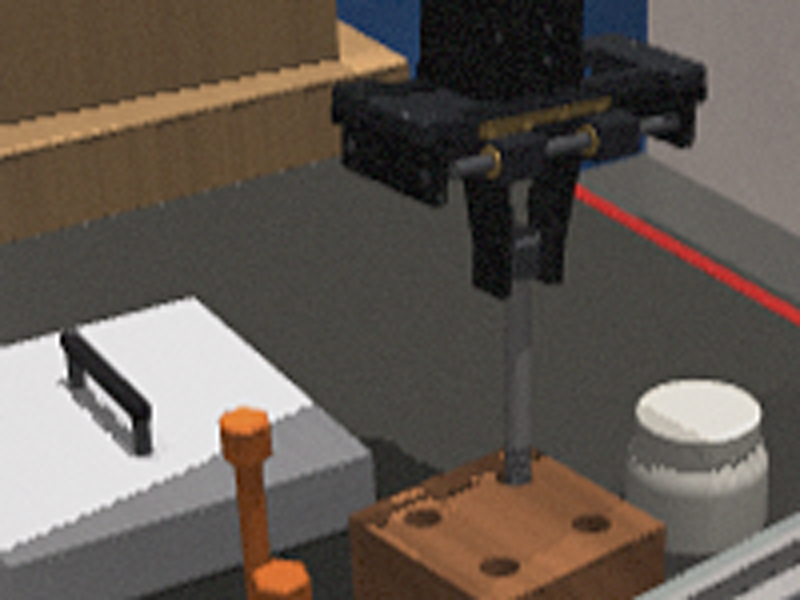

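>>> play_rows --moves '[[[0, -0.003, 0.003], 0], [[-0.01, 0, 0], 0], [[-0.01, 0, 0.0013], 0], [[-0.01, 0, 0.0023], 0], [[-0.01, 0, 0.0033], 0], [[-0.01, 0, 0.0043], 0], [[-0.01, 0, 0.0053], 0], [[-0.01, 0, 0.006], 0], [[-0.01, 0, 0.0073], 0], [[-0.01, 0, 0.0083], 0], [[-0.01, 0, 0.0093], 0], [[-0.008, 0, 0.008], 0]]'

```text
time: 45.22
tcp_pos: [0.6243, 0.096, 0.1261]
tool_rot: [-2.074, -2.303, 0.132]
contact_force: [1.4, 2.6, 0.4]
finger_gap: 0.27
```

>>> play_rows --moves '[[[0, 0, 0], 0], [[0, 0, -0.008], 0], [[0, 0, -0.012], 0], [[0, 0, -0.012], 0], [[0, 0, -0.012], 0], [[0, 0, -0.012], 0], [[0, 0, -0.012], 0], [[0, 0, -0.012], 0], [[0, 0, -0.012], 0], [[0, 0, -0.012], 0], [[0, 0, -0.012], 0], [[0, 0, -0.006], 0]]'

```text
time: 46.72
tcp_pos: [0.6347, 0.0996, 0.2564]
tool_rot: [-2.074, -2.303, 0.137]
contact_force: [-0.3, -0.1, -1.9]
finger_gap: 0.275
```

```bash
python3 - <<'E'
from h import *
plan(wz(.021,-.084,.24),96.8)
cv2.imwrite(f'pics/side25.png',eyes.get_image('side'))
E
```

```text
t 46.73 tcp [0.6347 0.0996 0.2564] toolx yaw 96.06 tilt [-0.088 -0.04  -0.995] gap 23.9 F [-0.3 -0.1 -1.9]
shift mm [-340.4  -76.6   33.8] rows>= 6.0 roll -0.0129
```

View pics/side25.png

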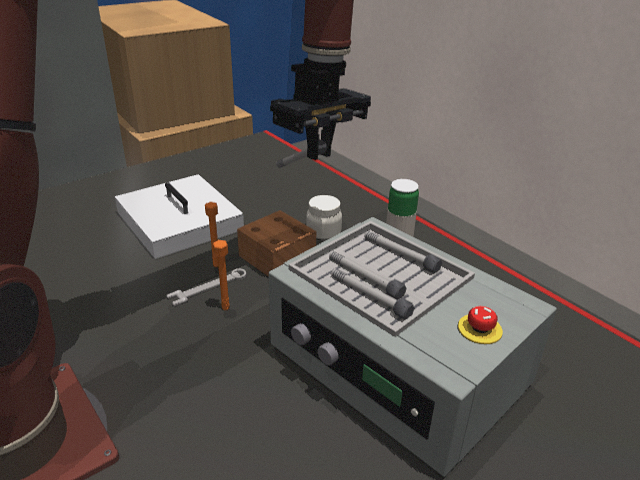

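>>> play_rows --moves '[[[-0.008, -0.002, 0], -0.005], [[-0.012, -0.0027, 0.001], -0.005], [[-0.012, -0.0027, 0.001], 0], [[-0.012, -0.0027, 0.001], 0], [[-0.012, -0.0027, 0.001], 0], [[-0.012, -0.0027, 0.001], 0], [[-0.012, -0.0027, 0.001], 0], [[-0.012, -0.0027, 0.001], 0], [[-0.012, -0.0027, 0.001], 0], [[-0.012, -0.0027, 0.001], 0], [[-0.012, -0.0027, 0.001], 0], [[-0.012, -0.0027, 0.001], 0]]'

```text
time: 48.28
tcp_pos: [0.6166, -0.0542, 0.2515]
tool_rot: [-2.062, -2.312, 0.139]
contact_force: [0.7, 0.2, -0.1]
finger_gap: 0.273
```

>>> play_rows --moves '[[[-0.012, -0.0027, 0.001], 0], [[-0.012, -0.0027, 0.001], 0], [[-0.012, -0.0027, 0.001], 0], [[-0.012, -0.0027, 0.001], 0], [[-0.012, -0.0027, 0.001], 0], [[-0.012, -0.0027, 0.001], 0], [[-0.012, -0.0027, 0.001], 0], [[-0.012, -0.0027, 0.001], 0], [[-0.012, -0.0027, 0.001], 0], [[-0.012, -0.0027, 0.001], 0], [[-0.012, -0.0027, 0.001], 0], [[-0.012, -0.0027, 0.001], 0]]'

```text
time: 49.78
tcp_pos: [0.5989, -0.2117, 0.2465]
tool_rot: [-2.062, -2.313, 0.139]
contact_force: [-0.2, -0.7, -1.3]
finger_gap: 0.27
```

```bash
python3 - <<'E'
from h import *
plan(wz(.021,-.084,.24),96.8);print(readout.observe()['joint_pos'].round(3))
E
```

```text
t 49.77 tcp [ 0.5989 -0.2117  0.2465] toolx yaw 96.64 tilt [-0.089 -0.04  -0.995] gap 23.5 F [-0.2 -0.7 -1.3]
shift mm [-35.  -10.5   8.5] rows>= 1.0 roll -0.0028

[-0.288  0.411  0.723  1.428 -0.196  1.469  0.543]
```

>>> play_rows --moves '[[[-0.01, -0.003, 0.002], 0], [[-0.01, -0.003, 0.002], 0], [[-0.009, -0.003, 0.003], 0], [[-0.004, -0.001, 0.006], 0], [[0, 0, 0.01], 0], [[0, 0, 0.01], 0], [[0, 0, 0], 0]]'

```text
time: 50.65
tcp_pos: [0.5893, -0.25, 0.2134]
tool_rot: [-2.063, -2.312, 0.138]
contact_force: [-0.1, 1.1, -0.4]
finger_gap: 0.27
```

```bash
python3 - <<'E'
from h import *
plan(wz(.021,-.084,.178),96.8)
cv2.imwrite('pics/w26.png',eyes.get_image('wrist'))
E
```

```text
t 50.65 tcp [ 0.5893 -0.25    0.2134] toolx yaw 96.59 tilt [-0.089 -0.04  -0.995] gap 23.5 F [-0.1  1.1 -0.4]
shift mm [ 2.8  6.  35. ] rows>= 1.0 roll -0.0036
```

View pics/w26.png

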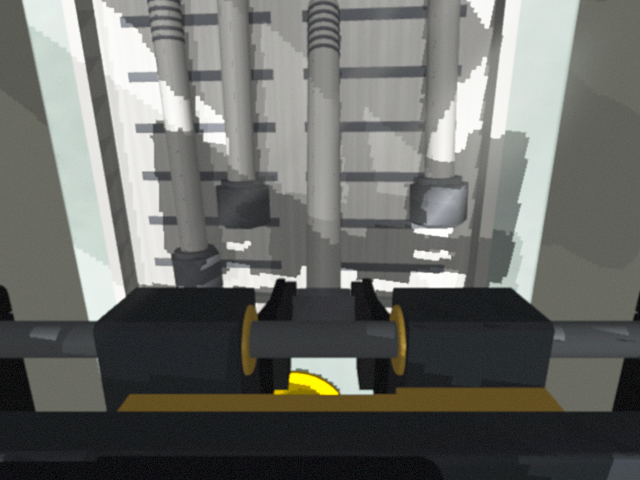

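>>> play_rows --moves '[[[0.002, 0.003, 0.008], 0], [[0, 0.003, 0.01], 0], [[0, 0, 0.01], 0], [[0, 0, 0.005], 0], [[0, 0, 0], 0]]'

```text
time: 51.32
tcp_pos: [0.5927, -0.2489, 0.1783]
tool_rot: [-2.064, -2.314, 0.139]
contact_force: [-0.9, -1.2, 0.6]
finger_gap: 0.274
```

>>> play_rows --moves '[[[0, 0, 0], 0], [[0, 0, 0], 0], [[0, 0, 0], 0], [[0, 0, 0], 0], [[0, 0, -0.008], 0], [[0, 0, -0.012], 0], [[0, 0, -0.012], 0], [[0, 0, -0.012], 0], [[0, 0, -0.012], 0], [[0, 0, -0.012], 0], [[0, 0, -0.012], 0], [[0, 0, 0], 0]]' --fingers -0.26

```text
time: 52.82
tcp_pos: [0.6011, -0.2448, 0.2654]
tool_rot: [-2.064, -2.316, 0.136]
contact_force: [-0.1, -0.3, -0.5]
finger_gap: 0.371
```

```bash
python3 - <<'E'
from h import *
plan(wz(0.0,-.084,.30),96.8)
for n in ('side','scene','wrist'): cv2.imwrite(f'pics/{n}27.png',eyes.get_image(n))
crop('pics/side27.png','pics/d27.png',100,130,560,475)
E
```

```text
t 52.83 tcp [ 0.6011 -0.2448  0.2654] toolx yaw 96.67 tilt [-0.085 -0.041 -0.995] gap 32.2 F [-0.1 -0.3 -0.5]
shift mm [ -3.1 -33.6 -31.6] rows>= 1.0 roll -0.0022

pics/d27.png 1.7391304347826086
```

View pics/d27.png

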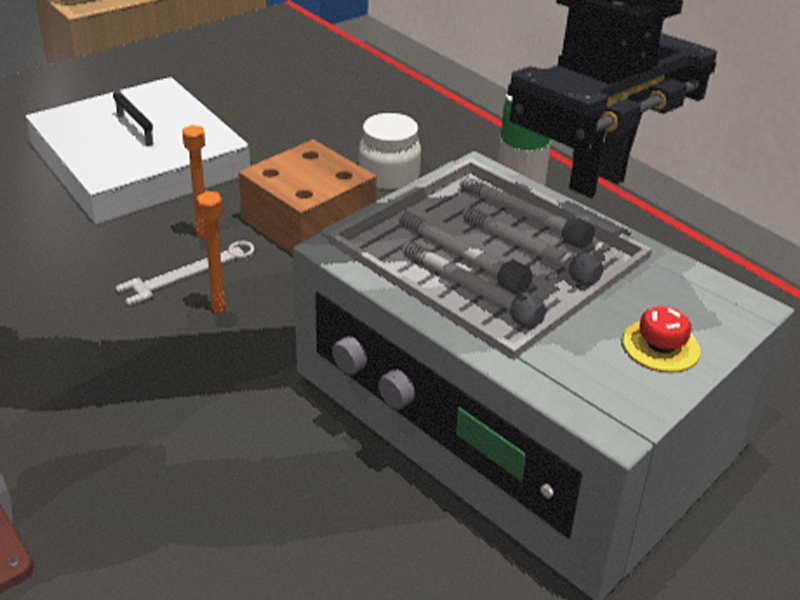

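View pics/wrist27.png

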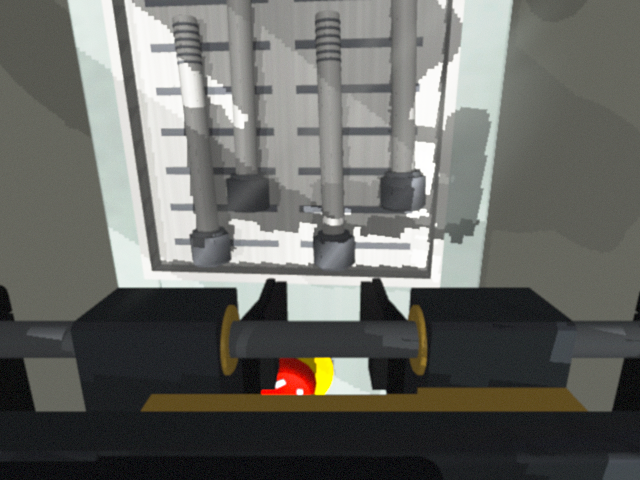

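View pics/scene27.png

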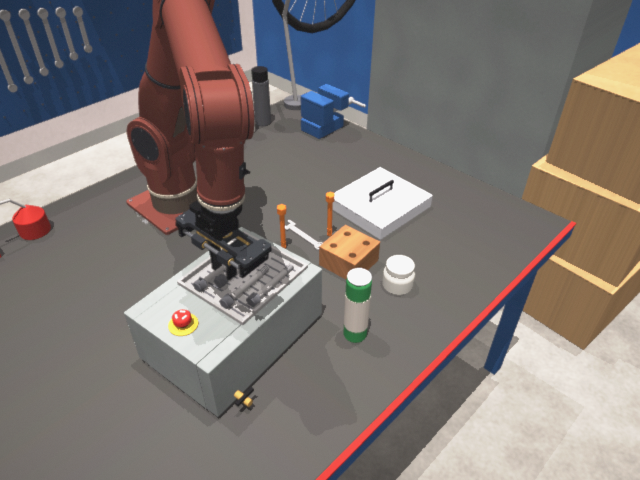

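```bash
python3 - <<'E'
from h import *
crop('pics/scene27.png','pics/s28.png',310,160,450,265)
crop('pics/side27.png','pics/d28.png',105,165,265,285)
E
```

```text
pics/s28.png 5.714285714285714
pics/d28.png 5.0
```

View pics/s28.png

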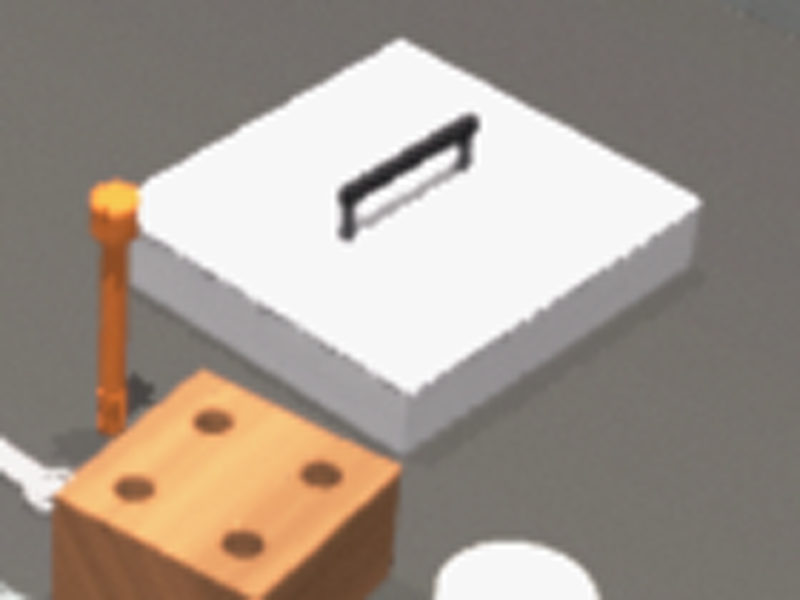

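View pics/d28.png

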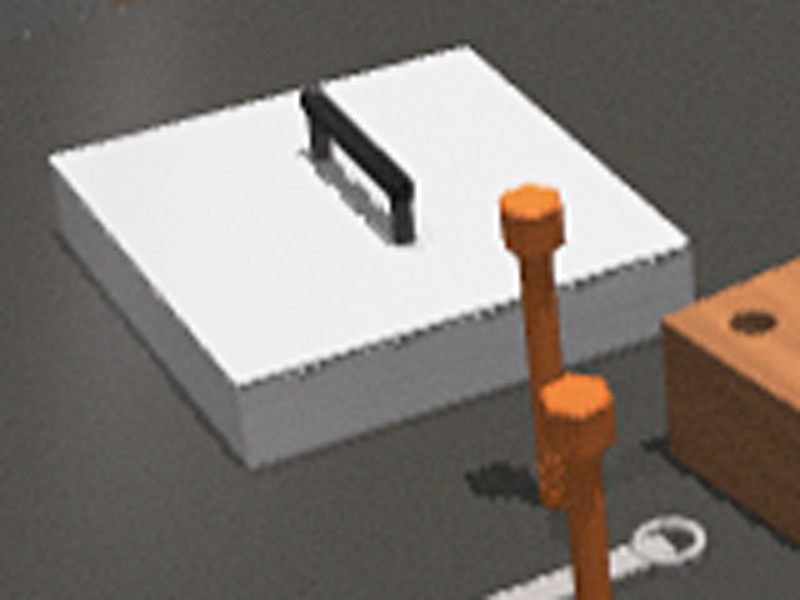

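```bash
python3 - <<'E'
from h import *
S=cal('scene');D=cal('side')
a,b=.11,.12
P={'mp':(-a,b,.045),'pp':(a,b,.045),'pm':(a,-b,.045),'mm':(-a,-b,.045),'h1':(0,-.053,.076),'h2':(0,.053,.076)}
s={'mp':(400,38),'pp':(702,202),'pm':(408,395),'h1':(345,193),'h2':(473,124)}
d={'mp':(50,158),'mm':(238,387),'pm':(690,242),'pp':(468,45),'h1':(403,190),'h2':(312,98)}
def W(p,k):
    x,y,z=P[k];c,t=np.cos(p[2]),np.sin(p[2]);return (p[0]+c*x-t*y,p[1]+t*x+c*y,z)
def f(p,w=3):
    r=[]
    if w&1: r+=[proj(S,W(p,k))[0]-(np.array(v)*.175+(310,160)) for k,v in s.items()]
    if w&2: r+=[proj(D,W(p,k))[0]-(np.array(v)*.2+(105,165)) for k,v in d.items()]
    return np.ravel(r)
for w in (1,2,3):
    r=least_squares(f,(.48,.42,-.04),args=(w,),loss='soft_l1');print(w,r.x.round(4),np.degrees(r.x[2]).round(2),f(r.x,w).reshape(-1,2).round(1).tolist())
E
```

```text
1 [ 0.4857  0.4408 -0.0477] -2.73 [[0.2, 0.7], [-0.2, 0.1], [0.2, -0.6], [-0.3, 0.7], [0.1, -0.7]]
2 [ 0.4816  0.4378 -0.0459] -2.63 [[-0.3, 0.1], [-0.3, -0.2], [0.5, 0.1], [0.0, 0.5], [0.2, -0.3], [-0.1, -0.1]]
3 [ 0.4834  0.4407 -0.047 ] -2.69 [[-0.4, 0.5], [-0.8, -0.2], [-0.4, -0.9], [-0.9, 0.4], [-0.5, -1.0], [0.0, -0.6], [-0.1, -1.1], [0.5, -0.6], [0.2, -0.1], [0.3, -1.1], [0.1, -0.7]]
```

>>> play_rows --moves '[[[0, 0, -0.005], 0.055], [[0, 0, -0.008], 0.055], [[0, 0, -0.008], 0.054], [[0, 0, -0.008], 0], [[0, 0, 0], 0]]' --fingers 0.05

```text
time: 53.6
tcp_pos: [0.6018, -0.2428, 0.2904]
tool_rot: [-2.251, -2.136, 0.146]
contact_force: [1.0, -0.8, -0.0]
finger_gap: 0.525
```

```bash
python3 - <<'E'
from h import *
plan((.484,.44,.26),87.3)
E
```

```text
t 53.6 tcp [ 0.6018 -0.2428  0.2904] toolx yaw 87.11 tilt [-0.093 -0.039 -0.995] gap 45.7 F [ 1.  -0.8 -0. ]
shift mm [ 676.7 -151.4   14.5] rows>= 12.0 roll -0.0034
```

>>> play_rows --moves '[[[0.008, -0.0015, 0], 0], [[0.0147, -0.0033, 0], 0], [[0.0147, -0.0033, 0], 0], [[0.0147, -0.0033, 0], 0], [[0.0147, -0.0033, 0], 0], [[0.0147, -0.0033, 0], 0], [[0.0147, -0.0033, 0], 0], [[0.0147, -0.0033, 0], 0], [[0.0147, -0.0033, 0], 0], [[0.0147, -0.0033, 0], 0], [[0.0147, -0.0033, 0], 0], [[0.0147, -0.0033, 0], 0]]'

```text
time: 55.1
tcp_pos: [0.5699, -0.0587, 0.2854]
tool_rot: [-2.247, -2.137, 0.146]
contact_force: [0.2, 0.2, 0.7]
finger_gap: 0.524
```

```bash
python3 - <<'E'
from h import *
plan((.484,.44,.26),87.3);print(readout.observe()['joint_pos'].round(3))
E
```

```text
t 55.1 tcp [ 0.5699 -0.0587  0.2854] toolx yaw 87.24 tilt [-0.093 -0.038 -0.995] gap 45.6 F [0.2 0.2 0.7]
shift mm [ 494.6 -108.9   14.3] rows>= 9.0 roll -0.001

[-0.584  0.255  0.721  1.513 -0.118  1.525  0.089]
```

>>> play_rows --moves '[[[0.016, -0.0035, 0], 0], [[0.016, -0.0035, 0], 0], [[0.016, -0.0035, 0], 0], [[0.016, -0.0035, 0], 0], [[0.016, -0.0035, 0], 0], [[0.016, -0.0035, 0], 0], [[0.016, -0.0035, 0], 0], [[0.016, -0.0035, 0], 0], [[0.016, -0.0035, 0], 0], [[0.016, -0.0035, 0], 0], [[0.016, -0.0035, 0], 0], [[0.016, -0.0035, 0], 0]]'

```text
time: 56.6
tcp_pos: [0.5348, 0.149, 0.2807]
tool_rot: [-2.247, -2.138, 0.146]
contact_force: [-0.1, 0.2, 0.2]
finger_gap: 0.523
```

>>> play_rows --moves '[[[0.016, -0.0035, 0], 0], [[0.016, -0.0035, 0], 0], [[0.016, -0.0035, 0], 0], [[0.016, -0.0035, 0], 0], [[0.016, -0.0035, 0], 0], [[0.016, -0.0035, 0], 0], [[0.016, -0.0035, 0], 0], [[0.016, -0.0035, 0], 0], [[0.016, -0.0035, 0], 0], [[0.016, -0.0035, 0], 0], [[0.012, -0.0035, 0], 0], [[0.008, -0.001, 0], 0]]'

```text
time: 58.1
tcp_pos: [0.5015, 0.3444, 0.2759]
tool_rot: [-2.246, -2.139, 0.147]
contact_force: [-1.1, -0.3, 0.2]
finger_gap: 0.529
```

```bash
python3 - <<'E'
from h import *
plan((.484,.44,.2),87.3);print(readout.observe()['joint_pos'].round(3))
c=cal('wrist');cv2.imwrite('pics/w29.png',eyes.get_image('wrist'))
import pickle;pickle.dump(c,open('w29.pkl','wb'))
E
```

```text
t 58.1 tcp [0.5015 0.3444 0.2759] toolx yaw 87.32 tilt [-0.094 -0.039 -0.995] gap 46.0 F [-1.1 -0.3  0.2]
shift mm [ 97.8 -15.3  73.4] rows>= 2.0 roll 0.0004

[-1.037  0.323  0.498  1.419 -0.169  1.538 -0.588]
```

View pics/w29.png

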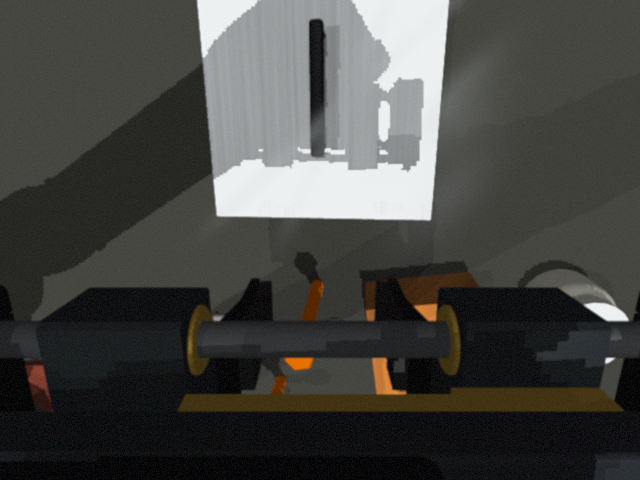

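```bash
python3 - <<'E'
from h import *
import pickle
c=pickle.load(open('w29.pkl','rb'))
for uv,z in (((316,20),.08),((318,152),.08),((216,216),.045),((431,220),.045)): print(uv,onz(c,uv,z).round(4))
th=-.047
for x,y,z in ((0,.055,.08),(0,-.055,.08),(-.11,-.12,.045),(.11,-.12,.045)):
    print(.484+np.cos(th)*x-np.sin(th)*y,.44+np.sin(th)*x+np.cos(th)*y)
E
```

```text
(316, 20) [0.4866 0.4944 0.08  ]
(318, 152) [0.4825 0.3906 0.08  ]
(216, 216) [0.3678 0.3262 0.045 ]
(431, 220) [0.5884 0.3159 0.045 ]
0.4865840483942776 0.49493926368177893
0.48141595160572237 0.3850607363182211
0.3684835488671092 0.32530061239194663
0.5882406035942249 0.3149644188148363
```

>>> play_rows --moves '[[[0.012, -0.002, 0.004], 0], [[0.015, -0.002, 0.008], 0], [[0.015, -0.002, 0.01], 0], [[0.015, -0.002, 0.012], 0], [[0.015, -0.002, 0.012], 0], [[0.013, -0.002, 0.012], 0], [[0.006, 0, 0.012], 0], [[0, 0, 0.012], 0], [[0, 0, 0.012], 0], [[0, 0, 0.012], 0], [[0, 0, 0.01], 0], [[0, 0, 0], 0]]'

```text
time: 59.65
tcp_pos: [0.4815, 0.4363, 0.1476]
tool_rot: [-2.248, -2.137, 0.15]
contact_force: [-0.0, -0.0, 0.3]
finger_gap: 0.527
```

```bash
python3 - <<'E'
from h import *
plan((.482,.440,.056),87.3)
cv2.imwrite('pics/w30.png',eyes.get_image('wrist'))
E
```

```text
t 59.65 tcp [0.4815 0.4363 0.1476] toolx yaw 87.24 tilt [-0.095 -0.041 -0.995] gap 45.8 F [-0.  -0.   0.3]
shift mm [ 7.9  8.8 91. ] rows>= 2.0 roll -0.0011
```

>>> play_rows --moves '[[[0.002, 0.002, 0.006], 0], [[0.002, 0.002, 0.01], 0], [[0.002, 0.002, 0.012], 0], [[0.002, 0.002, 0.012], 0], [[0, 0.001, 0.012], 0], [[0, 0, 0.012], 0], [[0, 0, 0.012], 0], [[0, 0, 0.01], 0], [[0, 0, 0.004], 0], [[0, 0, 0], 0]]'

```text
time: 60.95
tcp_pos: [0.4829, 0.4408, 0.0512]
tool_rot: [-2.248, -2.138, 0.149]
contact_force: [0.7, -0.8, -0.1]
finger_gap: 0.527
```

```bash
python3 - <<'E'
from h import *
plan((.482,.440,.056),87.3)
cv2.imwrite('pics/w31.png',eyes.get_image('wrist'))
E
```

```text
t 60.95 tcp [0.4829 0.4408 0.0512] toolx yaw 87.24 tilt [-0.094 -0.04  -0.995] gap 45.9 F [ 0.7 -0.8 -0.1]
shift mm [-1.1 -1.3 -4.7] rows>= 1.0 roll -0.001
```

View pics/w31.png

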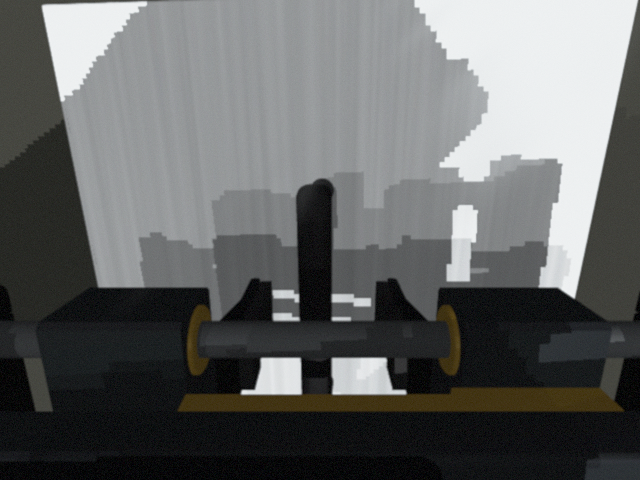

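>>> play_rows --moves '[[[0, -0.001, -0.003], 0], [[0, 0, 0], 0], [[0, 0, 0], 0], [[0, 0, 0], 0], [[0, 0, 0], 0], [[0, 0, 0], 0], [[0, 0, 0], 0], [[0, 0, 0], 0]]' --fingers -1

```text
time: 62.0
tcp_pos: [0.4822, 0.4419, 0.0563]
tool_rot: [-2.247, -2.138, 0.146]
contact_force: [-2.6, -1.4, 1.7]
finger_gap: 0.139
```

>>> play_rows --moves '[[[0, 0, -0.006], 0], [[0, 0, -0.008], 0], [[0, 0, -0.008], 0], [[0, 0, 0], 0], [[0, 0, 0], 0]]'

```text
time: 62.62
tcp_pos: [0.4844, 0.442, 0.0785]
tool_rot: [-2.248, -2.137, 0.148]
contact_force: [-0.7, 0.4, -4.4]
finger_gap: 0.134
```

```bash
python3 - <<'E'
from h import *
plan((.482,.440,.056),87.3); print(readout.observe()['moment'].round(2))
cv2.imwrite('pics/side32.png',eyes.get_image('side'))
cv2.imwrite('pics/scene32.png',eyes.get_image('scene'))
crop('pics/side32.png','pics/d32.png',80,80,280,230)
crop('pics/scene32.png','pics/s32.png',280,80,480,230)
E
```

```text
t 62.62 tcp [0.4844 0.442  0.0785] toolx yaw 87.23 tilt [-0.094 -0.039 -0.995] gap 11.7 F [-0.7  0.4 -4.4]
shift mm [-1.1 -0.2 22.7] rows>= 1.0 roll -0.0012

[ 0.01 -0.1   0.05]
pics/d32.png 4.0
pics/s32.png 4.0
```

View pics/d32.png

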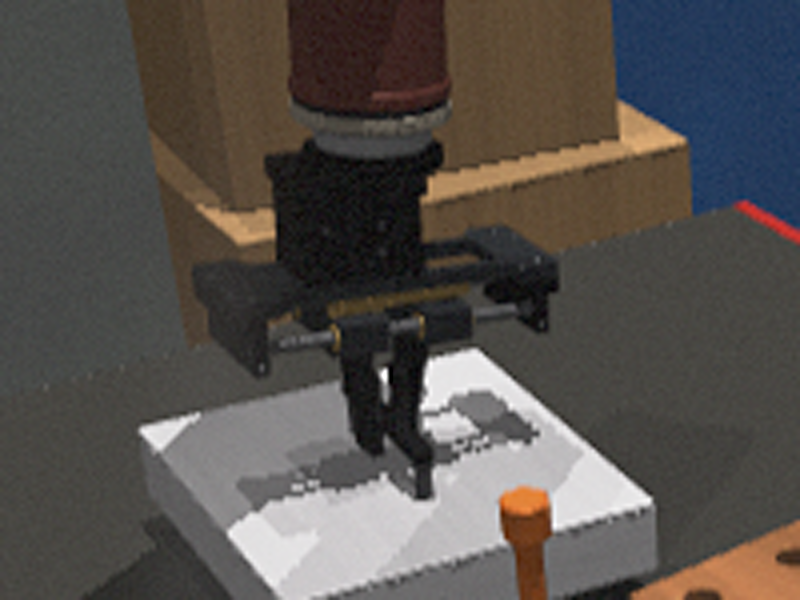

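View pics/s32.png

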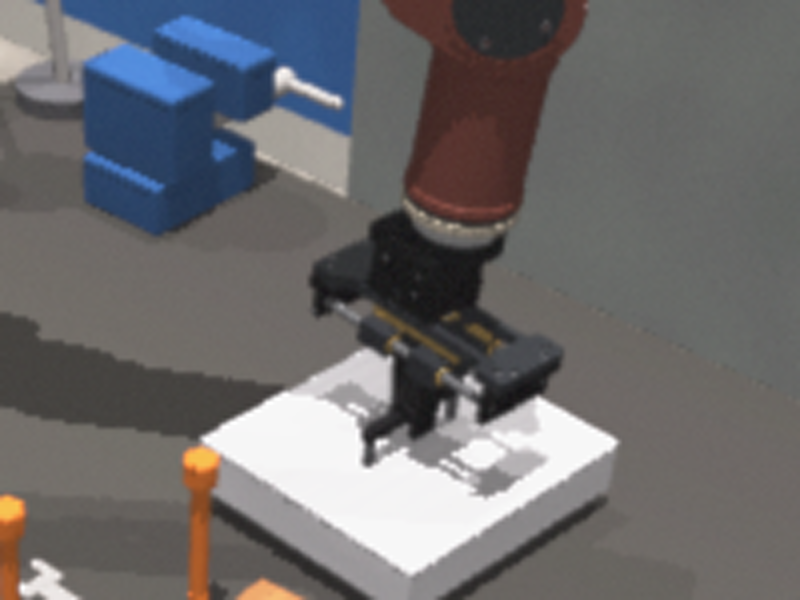

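>>> play_rows --moves '[[[0, 0, -0.01], 0], [[0, 0, -0.015], 0], [[0, 0, -0.018], 0], [[0, 0, -0.018], 0], [[0, 0, -0.018], 0], [[0, 0, -0.018], 0], [[0, 0, -0.018], 0], [[0, 0, -0.018], 0], [[0, 0, -0.018], 0], [[0, 0, -0.018], 0], [[0, 0, -0.018], 0], [[0, 0, -0.014], 0]]'

```text
time: 64.22
tcp_pos: [0.5045, 0.4502, 0.2931]
tool_rot: [-2.248, -2.137, 0.147]
contact_force: [0.5, -0.2, -4.3]
finger_gap: 0.135
```

```bash
python3 - <<'E'
from h import *
plan(wz(0,0,.285),96.8)
cv2.imwrite('pics/side33.png',eyes.get_image('side'))
E
```

```text
t 64.22 tcp [0.5045 0.4502 0.2931] toolx yaw 87.22 tilt [-0.093 -0.039 -0.995] gap 11.7 F [ 0.5 -0.2 -4.3]
shift mm [-612.8   89.2   26.9] rows>= 10.0 roll -0.1672
```

View pics/side33.png

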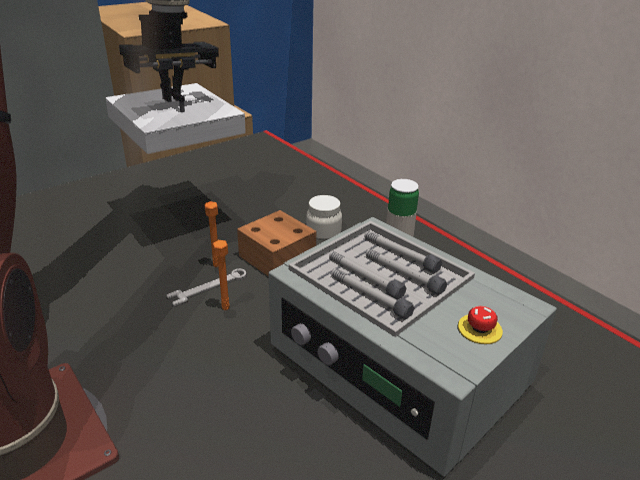

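>>> play_rows --moves '[[[-0.008, 0.001, 0], 0], [[-0.0155, 0.0023, 0], 0], [[-0.0155, 0.0023, 0], 0], [[-0.0155, 0.0023, 0], 0], [[-0.0155, 0.0023, 0], 0], [[-0.0155, 0.0023, 0], 0], [[-0.0155, 0.0023, 0], 0], [[-0.0155, 0.0023, 0], 0], [[-0.0155, 0.0023, 0], 0], [[-0.0155, 0.0023, 0], 0], [[-0.0155, 0.0023, 0], 0], [[-0.0155, 0.0023, 0], 0]]'

```text
time: 65.78
tcp_pos: [0.5231, 0.257, 0.2992]
tool_rot: [-2.249, -2.136, 0.148]
contact_force: [-0.3, -0.5, -4.1]
finger_gap: 0.134
```

>>> play_rows --moves '[[[-0.0155, 0.0023, 0], 0], [[-0.0155, 0.0023, 0], 0], [[-0.0155, 0.0023, 0], 0], [[-0.0155, 0.0023, 0], 0], [[-0.0155, 0.0023, 0], 0], [[-0.0155, 0.0023, 0], 0], [[-0.0155, 0.0023, 0], 0], [[-0.0155, 0.0023, 0], 0], [[-0.0155, 0.0023, 0], 0], [[-0.0155, 0.0023, 0], 0], [[-0.0155, 0.0023, 0], 0], [[-0.0155, 0.0023, 0], 0]]'

```text
time: 67.28
tcp_pos: [0.5425, 0.0565, 0.3055]
tool_rot: [-2.25, -2.136, 0.147]
contact_force: [0.8, -0.1, -4.6]
finger_gap: 0.135
```

```bash
python3 - <<'E'
from h import *
plan(wz(0,0,.285),96.8);print(readout.observe()['joint_pos'].round(3))
E
```

```text
t 67.28 tcp [0.5425 0.0565 0.3055] toolx yaw 87.15 tilt [-0.093 -0.039 -0.995] gap 11.8 F [ 0.8 -0.1 -4.6]
shift mm [-221.2   32.2   27.3] rows>= 4.0 roll -0.1685

[-0.756  0.177  0.65   1.537 -0.078  1.561 -0.155]
```

>>> play_rows --moves '[[[-0.0155, 0.0023, 0], 0], [[-0.0155, 0.0023, 0], 0], [[-0.0155, 0.0023, 0], 0], [[-0.0155, 0.0023, 0], 0], [[-0.0155, 0.0023, 0], 0], [[-0.0155, 0.0023, 0], 0], [[-0.0155, 0.0023, 0], 0], [[-0.0155, 0.0023, 0], 0], [[-0.0155, 0.0023, 0], 0], [[-0.0155, 0.0023, 0], 0], [[-0.0155, 0.0023, 0], 0], [[-0.0155, 0.0023, 0], 0]]'

```text
time: 68.78
tcp_pos: [0.562, -0.1436, 0.3113]
tool_rot: [-2.249, -2.137, 0.146]
contact_force: [0.5, -0.2, -4.5]
finger_gap: 0.133
```

>>> play_rows --moves '[[[-0.008, 0.001, 0], -0.02], [[-0.004, 0, 0], -0.03], [[0, 0, 0], -0.03], [[0, 0, 0], -0.03], [[0, 0, 0], -0.03], [[0, 0, 0], -0.02], [[0, 0, 0], 0], [[0, 0, 0], 0]]'

```text
time: 69.78
tcp_pos: [0.5626, -0.1589, 0.3117]
tool_rot: [-2.058, -2.311, 0.142]
contact_force: [0.4, -0.5, -3.5]
finger_gap: 0.139
```

```bash
python3 - <<'E'
from h import *
plan(wz(0,0,.285),96.8)
for n in ('side','scene','wrist'): cv2.imwrite(f'pics/{n}34.png',eyes.get_image(n))
crop('pics/side34.png','pics/d34.png',240,120,560,360)
crop('pics/scene34.png','pics/s34.png',110,150,350,330)
E
```

```text
t 69.78 tcp [ 0.5626 -0.1589  0.3117] toolx yaw 96.69 tilt [-0.093 -0.039 -0.995] gap 12.1 F [ 0.4 -0.5 -3.5]
shift mm [-7.1  0.1 27. ] rows>= 1.0 roll -0.002

pics/d34.png 2.5
pics/s34.png 3.3333333333333335
```

View pics/d34.png

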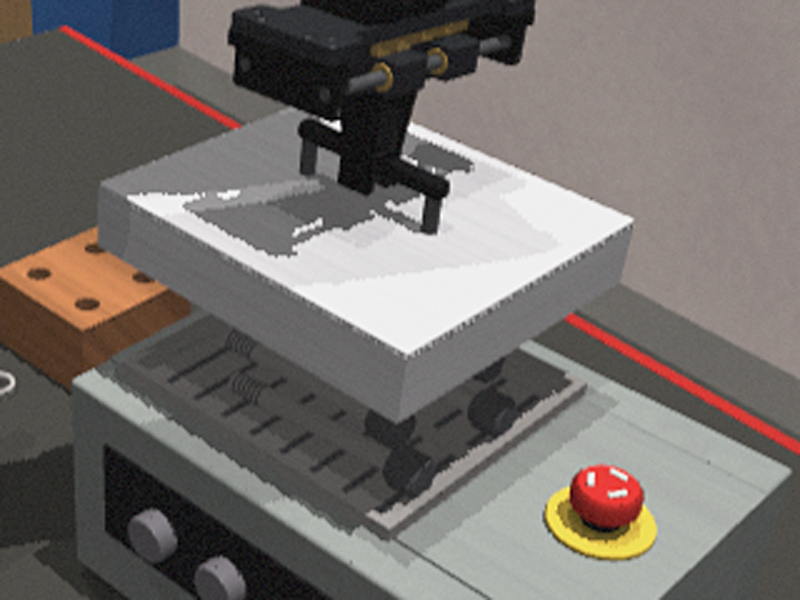

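View pics/s34.png

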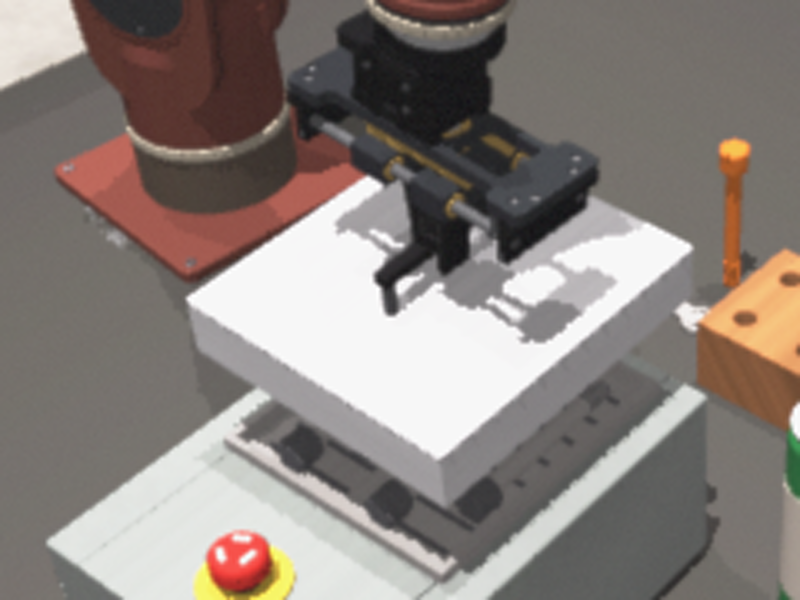

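```bash
python3 - <<'E'
from h import *
S=cal('scene');D=cal('side')
a,b,h=.11,.12,.045
P=lambda sx,sy,z:(sx*a,sy*b,z)
s=[(P(-1,-1,h),(190,300)),(P(1,-1,h),(440,460)),(P(1,1,h),(692,248)),(P(-1,-1,0),(197,353)),(P(1,-1,0),(447,507)),(P(1,1,0),(688,300))]
d=[(P(-1,-1,h),(405,355)),(P(-1,1,h),(100,183)),(P(1,-1,h),(632,220)),(P(-1,-1,0),(403,420)),(P(1,-1,0),(625,285)),(P(-1,1,0),(100,246))]
def f(p):
    R=Ro.from_rotvec(p[3:]).as_matrix()
    A=[proj(S,R@np.array(x)+p[:3])[0]-(np.array(u)*.3+(110,150)) for x,u in s]+[proj(D,R@np.array(x)+p[:3])[0]-(np.array(u)*.4+(240,120)) for x,u in d]
    return np.ravel(A)
r=least_squares(f,[.56,-.16,.25,0,0,.11],loss='soft_l1')
R=Ro.from_rotvec(r.x[3:]).as_matrix()
print('lid',r.x[:3].round(4),'z axis',R[:,2].round(3),'yaw',np.degrees(np.arctan2(R[1,0],R[0,0])).round(2));print(f(r.x).reshape(-1,2).round(1).tolist())
print('handle ctr',(R@[0,0,.074]+r.x[:3]).round(4))
o,p,M=st(); print('grasp pt',(p-M[:,2]*.019).round(4))
print(wz(0,0,.17))
E
```

```text
lid [ 0.5643 -0.1576  0.2536] z axis [ 0.03  -0.009  1.   ] yaw 6.59
[[-1.2, 0.0], [0.1, -0.3], [0.2, 0.3], [0.3, -0.4], [-0.3, 1.1], [1.0, -0.1], [1.7, -0.6], [0.0, -0.0], [1.5, -0.0], [-1.8, 1.5], [-1.8, -0.8], [-0.3, 0.3]]
handle ctr [ 0.5665 -0.1583  0.3276]
grasp pt [ 0.5643 -0.1582  0.3306]
(np.float64(0.561), np.float64(-0.167), 0.17)
```

```bash
python3 - <<'E'
from h import *
plan((.5588,-.1685,.255),96.85)
E
```

```text
t 69.92 tcp [ 0.5626 -0.159   0.3117] toolx yaw 96.68 tilt [-0.094 -0.039 -0.995] gap 11.8 F [-0.7  1.1 -4.7]
shift mm [-7.4  0.7 57.1] rows>= 1.0 roll -0.003
```

>>> play_rows --moves '[[[-0.002, 0, 0.004], -0.003], [[-0.003, 0, 0.008], 0], [[-0.002, 0.0005, 0.01], 0], [[0, 0, 0.01], 0], [[0, 0, 0.01], 0], [[0, 0, 0.01], 0], [[0, 0, 0.004], 0], [[0, 0, 0], 0]]'

```text
time: 70.92
tcp_pos: [0.5577, -0.1686, 0.2511]
tool_rot: [-2.054, -2.312, 0.143]
contact_force: [-0.0, 0.8, -4.1]
finger_gap: 0.138
```

```bash
python3 - <<'E'
from h import *
plan((.5588,-.1685,.255),96.85)
for n in ('side','scene','wrist'): cv2.imwrite(f'pics/{n}35.png',eyes.get_image(n))
crop('pics/side35.png','pics/d35.png',250,150,530,360)
crop('pics/scene35.png','pics/s35.png',120,190,340,355)
E
```

```text
t 70.92 tcp [ 0.5577 -0.1686  0.2511] toolx yaw 96.84 tilt [-0.095 -0.039 -0.995] gap 12.0 F [-0.   0.8 -4.1]
shift mm [-0.1  0.7 -4. ] rows>= 1.0 roll -0.0001

pics/d35.png 2.857142857142857
pics/s35.png 3.6363636363636362
```

View pics/d35.png

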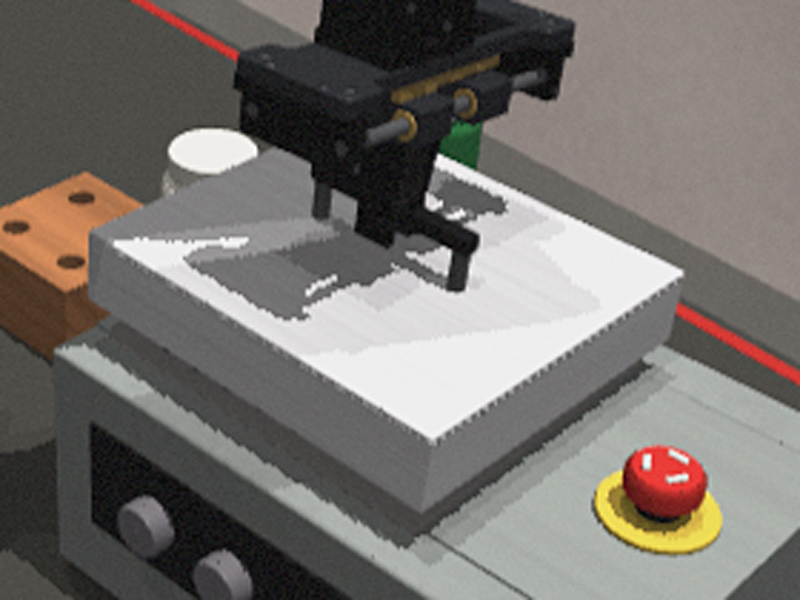

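View pics/s35.png

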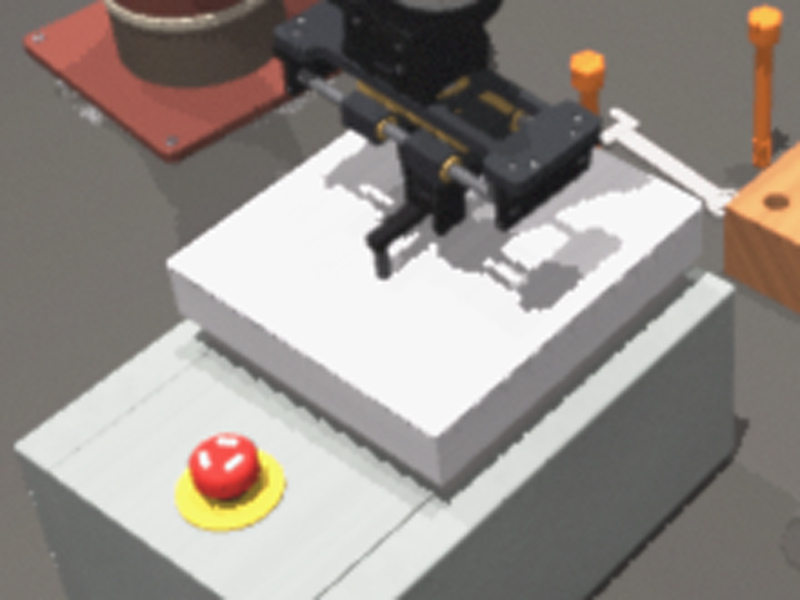

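View pics/wrist35.png

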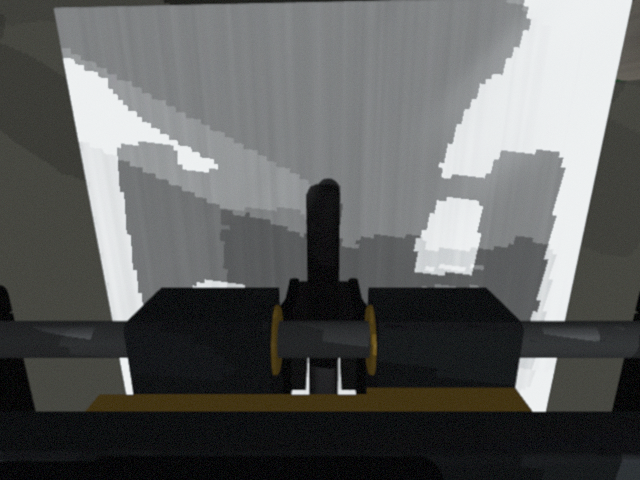

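```bash
cat > lidfit.py <<'E'
from h import *
a,b,h=.11,.12,.045
P=lambda sx,sy,z:(sx*a,sy*b,z)
def fit6(s,d,so,do,x0):
    S=cal('scene');D=cal('side')
    def f(p):
        R=Ro.from_rotvec(p[3:]).as_matrix()
        A=[proj(S,R@np.array(x)+p[:3])[0]-(np.array(u)/so[2]+so[:2]) for x,u in s]+[proj(D,R@np.array(x)+p[:3])[0]-(np.array(u)/do[2]+do[:2]) for x,u in d]
        return np.ravel(A)
    r=least_squares(f,x0,loss='soft_l1')
    R=Ro.from_rotvec(r.x[3:]).as_matrix()
    print('lid',r.x[:3].round(4),'z axis',R[:,2].round(3),'yaw',np.degrees(np.arctan2(R[1,0],R[0,0])).round(2));print(f(r.x).reshape(-1,2).round(1).tolist())
E
python3 - <<'E'
from lidfit import *
s=[(P(-1,-1,h),(168,265)),(P(1,-1,h),(440,435)),(P(1,1,h),(702,207)),(P(-1,-1,0),(178,315)),(P(1,-1,0),(447,488)),(P(1,1,0),(700,255))]
d=[(P(-1,-1,h),(433,440)),(P(-1,1,h),(90,232)),(P(1,-1,h),(683,275)),(P(-1,-1,0),(428,515)),(P(1,-1,0),(672,342)),(P(-1,1,0),(95,305))]
fit6(s,d,(120,190,800/220),(250,150,800/280),[.56,-.16,.2,0,0,.11])
# washer, front (-y) half points re-fit from same kind of images
E
```

```text
lid [ 0.5591 -0.1674  0.1915] z axis [ 0.033 -0.004  0.999] yaw 7.2
[[-0.3, 0.1], [-0.5, 1.0], [-0.0, -0.1], [0.4, 0.7], [-0.8, 0.7], [0.2, 0.9], [1.2, -0.1], [-0.1, 0.9], [0.6, -0.9], [-1.1, -0.3], [-1.3, -0.6], [-2.3, -0.8]]
```

>>> play_rows --moves '[[[0, 0.001, 0.003], 0], [[0, 0.001, 0.004], 0], [[0, 0.0006, 0.004], 0], [[0, 0.0004, 0.003], 0], [[0, 0, 0], 0]]'

```text
time: 71.7
tcp_pos: [0.5601, -0.1689, 0.2368]
tool_rot: [-2.055, -2.314, 0.142]
contact_force: [-0.7, -0.4, -4.3]
finger_gap: 0.138
```

```bash
python3 - <<'E'
from h import *
plan((.559,-.1686,.2295),96.85)
for n in ('side','scene'): cv2.imwrite(f'pics/{n}36.png',eyes.get_image(n))
crop('pics/side36.png','pics/d36.png',250,150,530,360)
crop('pics/scene36.png','pics/s36.png',120,190,340,355)
E
```

```text
t 71.7 tcp [ 0.5601 -0.1689  0.2368] toolx yaw 96.86 tilt [-0.094 -0.039 -0.995] gap 12.0 F [-0.7 -0.4 -4.3]
shift mm [ 0.6 -0.4  7.4] rows>= 1.0 roll 0.0001

pics/d36.png 2.857142857142857
pics/s36.png 3.6363636363636362
```

View pics/d36.png

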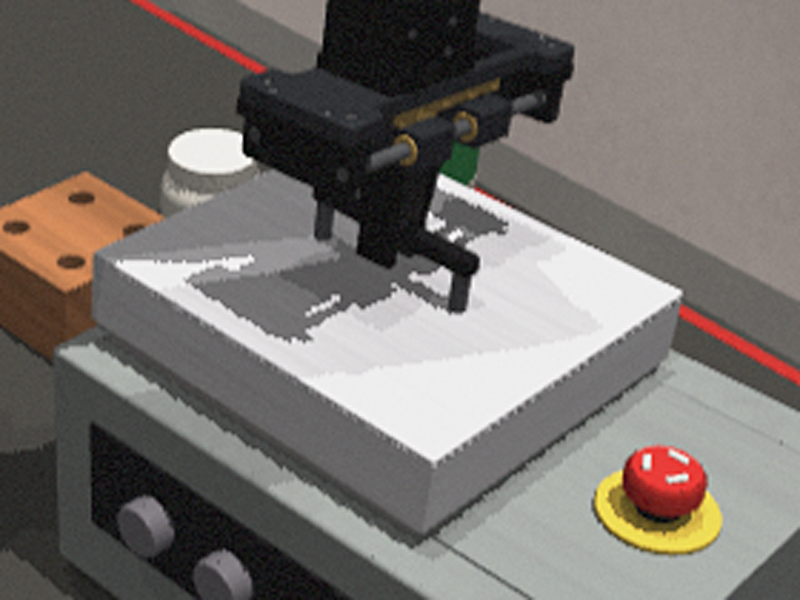

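View pics/s36.png

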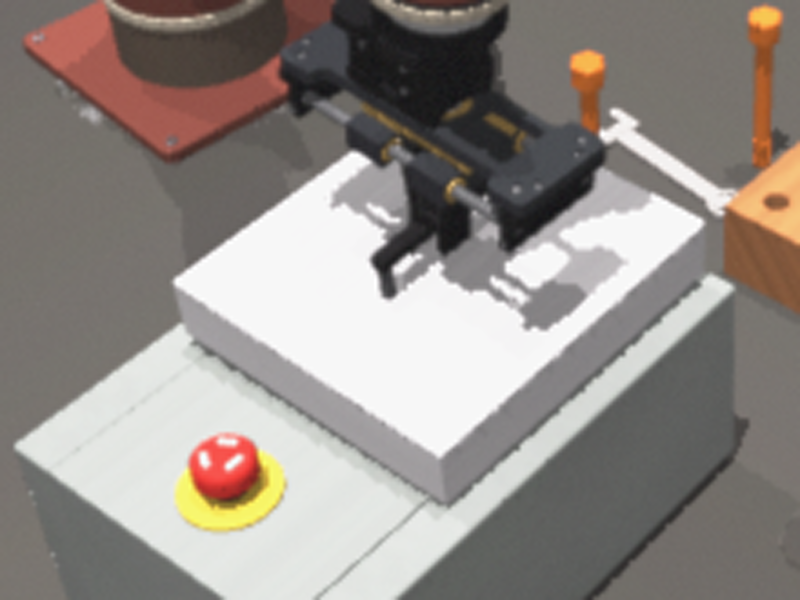

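>>> play_rows --moves '[[[0, 0.0002, 0.002], 0], [[0, 0.0002, 0.002], 0], [[0, 0.0001, 0.002], 0], [[0, 0, 0], 0]]'

```text
time: 72.3
tcp_pos: [0.5603, -0.1692, 0.2309]
tool_rot: [-2.055, -2.314, 0.141]
contact_force: [-0.1, 0.7, -4.4]
finger_gap: 0.138
```

>>> play_rows --moves '[[[0, 0.0001, 0.002], 0], [[0, 0.0001, 0.002], 0], [[0, 0, 0], 0]]'

```text
time: 72.68
tcp_pos: [0.5602, -0.1694, 0.227]
tool_rot: [-2.056, -2.314, 0.141]
contact_force: [0.2, -0.2, -2.1]
finger_gap: 0.139
```

>>> play_rows --moves '[[[0, 0, 0], 0], [[0, 0, 0], 0], [[0, 0, 0], 0], [[0, 0, 0], 0], [[0, 0, -0.006], 0], [[0, 0, -0.01], 0], [[0, 0, -0.012], 0], [[0, 0, -0.012], 0], [[0, 0, -0.012], 0], [[0, 0, -0.012], 0], [[0, 0, -0.006], 0], [[0, 0, 0], 0]]' --fingers 0.0

```text
time: 74.18
tcp_pos: [0.5683, -0.1669, 0.3042]
tool_rot: [-2.058, -2.317, 0.137]
contact_force: [0.2, 0.2, -0.4]
finger_gap: 0.5
```

```bash
python3 - <<'E'
from h import *
plan((.582,-.3505,.27),96.85);print(readout.observe()['joint_pos'].round(3))
for n in ('side','scene'): cv2.imwrite(f'pics/{n}37.png',eyes.get_image(n))
crop('pics/side37.png','pics/d37.png',250,150,530,360)
crop('pics/scene37.png','pics/s37.png',120,190,340,355)
E
```

```text
t 74.17 tcp [ 0.5683 -0.1669  0.3042] toolx yaw 96.85 tilt [-0.088 -0.04  -0.995] gap 43.5 F [ 0.2  0.2 -0.4]
shift mm [-182.8   -4.7   40.2] rows>= 3.0 roll 0.0001

[-0.411  0.289  0.752  1.446 -0.13   1.553  0.452]
pics/d37.png 2.857142857142857
pics/s37.png 3.6363636363636362
```

View pics/d37.png

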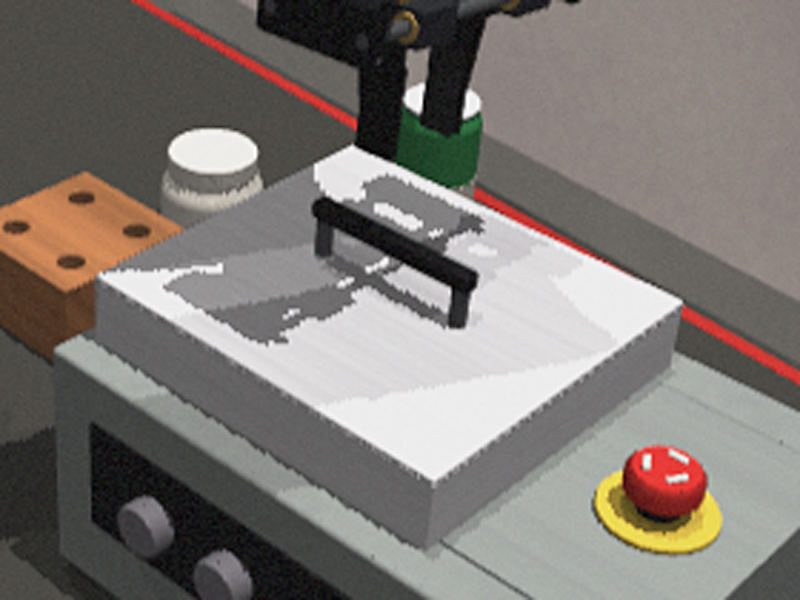

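View pics/s37.png

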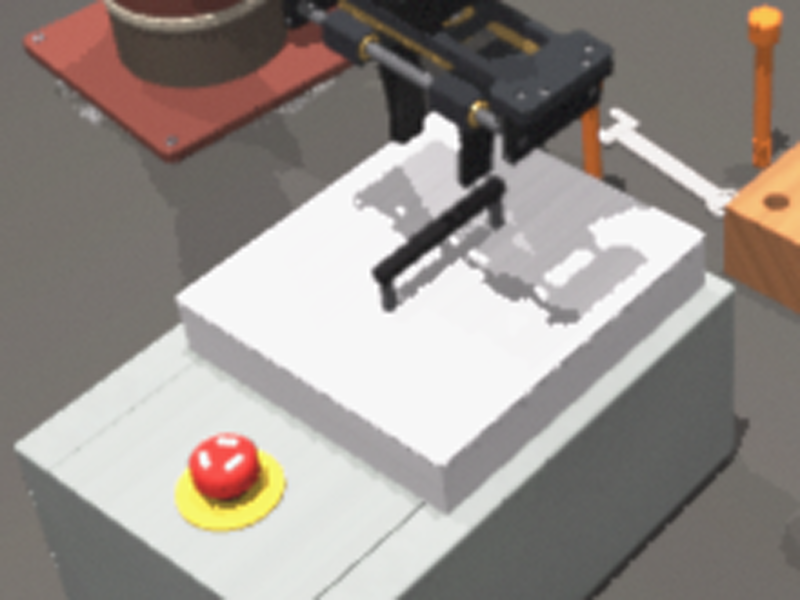

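```bash
python3 - <<'E'
from lidfit import *
s=[(P(-1,-1,h),(178,298)),(P(1,-1,h),(443,463)),(P(1,1,h),(705,235)),(P(-1,-1,0),(187,348)),(P(1,-1,0),(447,512)),(P(1,1,0),(702,283))]
d=[(P(-1,-1,h),(433,480)),(P(-1,1,h),(97,277)),(P(1,-1,h),(682,300)),(P(1,1,h),(352,147)),(P(-1,-1,0),(430,547)),(P(1,-1,0),(672,365)),(P(-1,1,0),(100,345))]
fit6(s,d,(120,190,800/220),(250,150,800/280),[.56,-.16,.2,0,0,.11])
E
```

```text
lid [ 0.5633 -0.1691  0.1684] z axis [-0.002  0.013  1.   ] yaw 7.03
[[-0.7, -0.3], [-0.4, -0.1], [-0.3, 0.2], [0.2, 0.4], [0.3, 1.1], [0.5, 1.4], [1.0, -0.4], [-0.6, 0.2], [0.7, -0.7], [0.1, -0.1], [-0.8, 1.2], [-0.6, -0.4], [-1.1, -0.6]]
```

>>> play_rows --moves '[[[-0.008, 0, 0], 0], [[-0.0155, -0.0004, 0.0005], 0], [[-0.0155, -0.0004, 0.0005], 0], [[-0.0155, -0.0004, 0.0005], 0], [[-0.0155, -0.0004, 0.0005], 0], [[-0.0155, -0.0004, 0.0005], 0], [[-0.0155, -0.0004, 0.0005], 0], [[-0.0155, -0.0004, 0.0005], 0], [[-0.0155, -0.0004, 0.0005], 0], [[-0.0155, -0.0004, 0.0005], 0], [[-0.0155, -0.0004, 0.0005], 0], [[-0.012, -0.0004, 0.0005], 0]]' --fingers 0.45

```text
time: 75.78
tcp_pos: [0.5843, -0.3544, 0.3022]
tool_rot: [-2.058, -2.315, 0.14]
contact_force: [0.2, -0.7, 0.2]
finger_gap: 0.724
```

```bash
python3 - <<'E'
from h import *
plan((.582,-.3505,.23),96.85);print(readout.observe()['joint_pos'].round(3))
c=cal('wrist');cv2.imwrite('pics/w38.png',eyes.get_image('wrist'))
E
```

```text
t 75.78 tcp [ 0.5843 -0.3544  0.3022] toolx yaw 96.82 tilt [-0.091 -0.04  -0.995] gap 63.0 F [ 0.2 -0.7  0.2]
shift mm [ 6.2  5.  71.9] rows>= 2.0 roll -0.0006

[-0.047  0.509  0.777  1.209 -0.261  1.601  0.787]
```

View pics/w38.png

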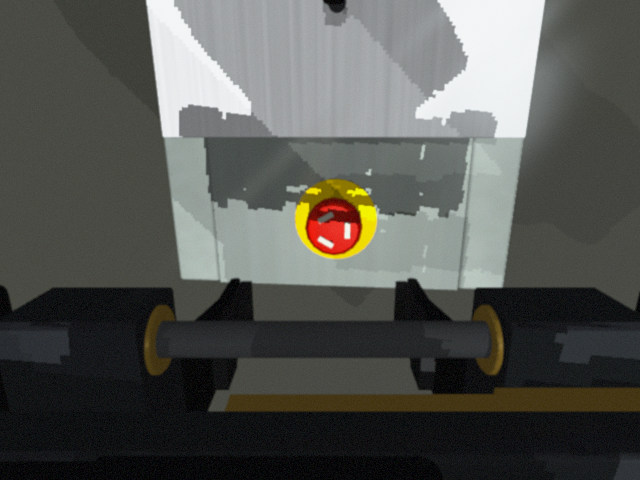

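```bash
python3 - <<'E'
from h import *
c=cal('wrist'); print(onz(c,(334,228),.201),onz(c,(336.5,220),.173))
plan((.582,-.3505,.21),96.85)
E
```

```text
[ 0.58191542 -0.35153431  0.201     ] [ 0.58209632 -0.35310337  0.173     ]
t 75.83 tcp [ 0.5837 -0.3559  0.302 ] toolx yaw 96.72 tilt [-0.091 -0.041 -0.995] gap 63.5 F [-1.8 -0.4 -1.2]
shift mm [ 8.4  7.7 91.5] rows>= 2.0 roll -0.0022
```

>>> play_rows --moves '[[[0.002, 0.002, 0.006], 0], [[0.002, 0.002, 0.012], 0], [[0.002, 0.002, 0.012], 0], [[0.001, 0.001, 0.012], 0], [[0, 0, 0.012], 0], [[0, 0, 0.012], 0], [[0, 0, 0.012], 0], [[0, 0, 0.008], 0], [[0, 0, 0], 0]]'

```text
time: 76.95
tcp_pos: [0.5819, -0.3491, 0.2081]
tool_rot: [-2.056, -2.314, 0.141]
contact_force: [0.1, 0.1, -0.4]
finger_gap: 0.726
```

```bash
python3 - <<'E'
from h import *
plan((.5815,-.3513,.186),96.85)
E
```

```text
t 76.95 tcp [ 0.5819 -0.3491  0.2081] toolx yaw 96.85 tilt [-0.093 -0.039 -0.995] gap 63.2 F [ 0.1  0.1 -0.4]
shift mm [-1.5  1.4 22.2] rows>= 1.0 roll -0.0
```

>>> play_rows --moves '[[[-0.001, 0.0005, 0.005], 0], [[-0.0005, 0.0005, 0.007], 0], [[0, 0.0004, 0.007], 0], [[0, 0, 0.002], 0], [[0, 0, 0], 0]]'

```text
time: 77.58
tcp_pos: [0.5819, -0.3518, 0.1865]
tool_rot: [-2.057, -2.315, 0.141]
contact_force: [-0.3, 0.3, 0.2]
finger_gap: 0.728
```

>>> play_rows --moves '[[[0, 0, 0], 0], [[0, 0, 0], 0], [[0, 0, 0], 0], [[0, 0, 0], 0], [[0, 0, 0], 0], [[0, 0, 0], 0]]' --fingers -1

```text
time: 78.32
tcp_pos: [0.581, -0.3522, 0.1872]
tool_rot: [-2.057, -2.313, 0.141]
contact_force: [-2.1, 0.5, 0.4]
finger_gap: 0.451
```

```bash
python3 - <<'E'
from h import *
plan((.5815,-.3513,.186),96.85)
for n in ('side','scene'): cv2.imwrite(f'pics/{n}39.png',eyes.get_image(n))
crop('pics/side39.png','pics/d39.png',400,220,560,340)
E
```

```text
t 78.33 tcp [ 0.581  -0.3522  0.1872] toolx yaw 96.79 tilt [-0.092 -0.04  -0.995] gap 39.2 F [-2.1  0.5  0.4]
shift mm [0.8 0.7 1.1] rows>= 1.0 roll -0.001

pics/d39.png 5.0
```

View pics/d39.png

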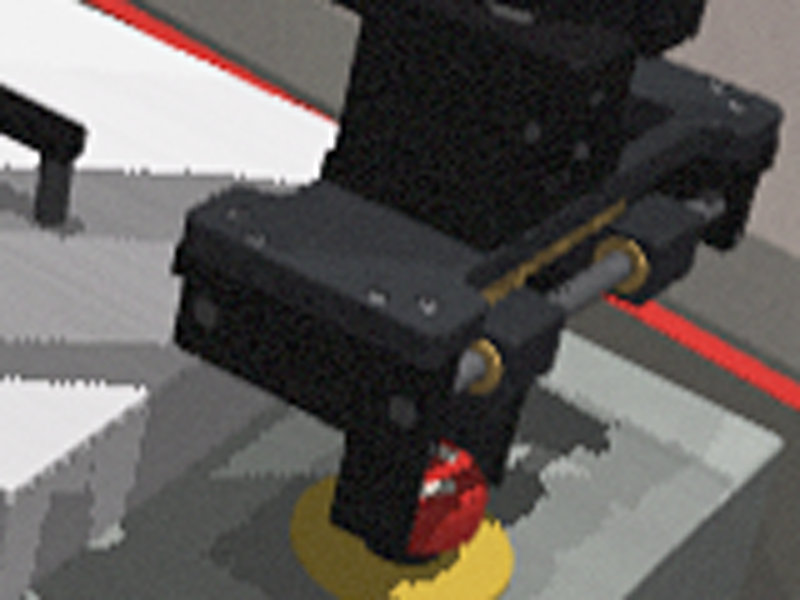

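>>> play_rows --moves '[[[0, 0, 0], 0.08], [[0, 0, -0.0007], 0.1], [[0, 0, -0.0008], 0.1], [[0, 0, -0.0008], 0.1], [[0, 0, -0.0008], 0.1], [[0, 0, -0.0008], 0.1], [[0, 0, -0.0008], 0.1]]'

```text
time: 79.3
tcp_pos: [0.5796, -0.3515, 0.1906]
tool_rot: [-2.751, -1.482, 0.163]
contact_force: [-2.0, 0.3, 2.7]
finger_gap: 0.455
```

```bash
python3 - <<'E'
from h import *
plan((.5815,-.3513,.19),96.85);print(readout.observe()['joint_pos'].round(3),readout.observe()['moment'].round(2))
E
```

```text
t 79.3 tcp [ 0.5796 -0.3515  0.1906] toolx yaw 56.75 tilt [-0.097 -0.038 -0.995] gap 39.6 F [-2.   0.3  2.7]
shift mm [1.3 1.5 0.4] rows>= 1.0 roll -0.6998

[-0.151  0.597  0.906  1.398 -0.372  1.415  0.162] [0.42 0.94 0.07]
```

Turned 0.70 rad so far; continue.

>>> play_rows --moves '[[[0, 0, -0.0008], 0.1], [[0, 0, -0.001], 0.1], [[0, 0, -0.001], 0.1], [[0, 0, -0.001], 0.08], [[0, 0, 0], 0]]'

```text
time: 79.92
tcp_pos: [0.5794, -0.3514, 0.1958]
tool_rot: [2.992, 0.918, -0.166]
contact_force: [-0.9, -2.2, 0.1]
finger_gap: 0.446
```

```bash
python3 - <<'E'
from h import *
plan((.5815,-.3513,.19),96.85);print(readout.observe()['joint_pos'].round(3),readout.observe()['moment'].round(2))
for n in ('side','scene'): cv2.imwrite(f'pics/{n}40.png',eyes.get_image(n))
crop('pics/side40.png','pics/d40.png',400,220,560,340)
E
```

```text
t 79.92 tcp [ 0.5794 -0.3514  0.1958] toolx yaw 34.2 tilt [-0.099 -0.038 -0.994] gap 38.8 F [-0.9 -2.2  0.1]
shift mm [2.4 1.3 5.5] rows>= 1.0 roll -1.0934

[-0.195  0.631  0.997  1.393 -0.428  1.44  -0.189] [0.04 0.33 0.04]
pics/d40.png 5.0
```

View pics/d40.png

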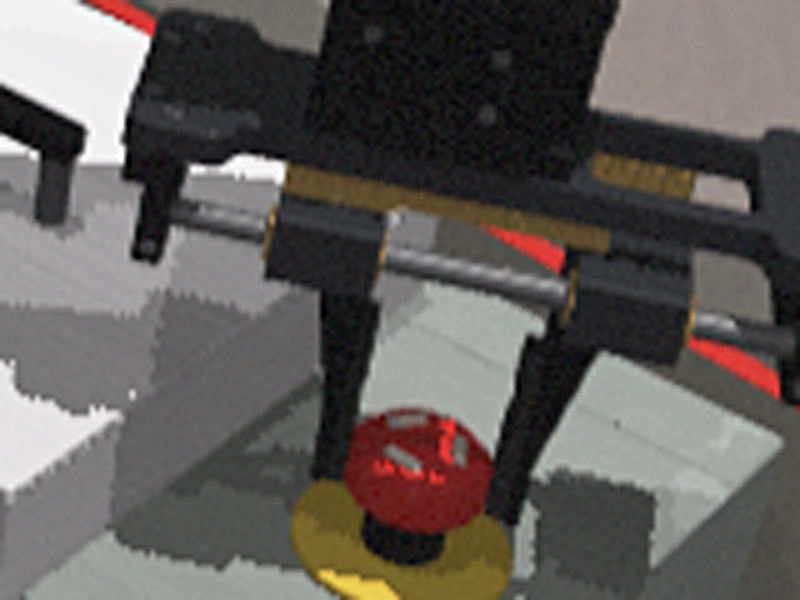

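>>> play_rows --moves '[[[0, 0, 0], 0], [[0, 0, 0], 0], [[0, 0, 0], 0], [[0, 0, 0], 0], [[0, 0, -0.006], 0], [[0, 0, -0.01], 0], [[0, 0, -0.012], 0], [[0, 0, -0.012], 0], [[0, 0, -0.012], 0], [[0, 0, -0.012], 0], [[0, 0, -0.012], 0], [[0, 0, -0.012], 0]]' --fingers 0.45

```text
time: 81.53
tcp_pos: [0.5898, -0.3474, 0.2895]
tool_rot: [2.989, 0.926, -0.162]
contact_force: [0.6, 0.7, -0.3]
finger_gap: 0.724
```

>>> play_rows --moves '[[[0, 0, -0.012], 0], [[0, 0, -0.012], 0], [[0, 0, -0.012], 0], [[0, 0, -0.006], 0], [[0, 0, 0], 0], [[0, 0, 0], 0]]'

```text
time: 82.28
tcp_pos: [0.5942, -0.3459, 0.3348]
tool_rot: [2.988, 0.926, -0.162]
contact_force: [0.1, -0.1, -0.6]
finger_gap: 0.727
```

```bash
python3 - <<'E'
from h import *
plan((.5815,-.3513,.3),96.85);print(readout.observe()['qvel'].round(3))
for n in ('side','scene'): cv2.imwrite(f'pics/{n}41.png',eyes.get_image(n))
crop('pics/side41.png','pics/d41.png',250,180,560,412)
E
```

```text
t 82.28 tcp [ 0.5942 -0.3459  0.3348] toolx yaw 34.5 tilt [-0.096 -0.039 -0.995] gap 63.3 F [ 0.1 -0.1 -0.6]
shift mm [-9.9 -2.  36. ] rows>= 1.0 roll -1.0882

[ 0.001  0.001  0.    -0.001 -0.001  0.001  0.   ]
pics/d41.png 2.5806451612903225
```

View pics/d41.png

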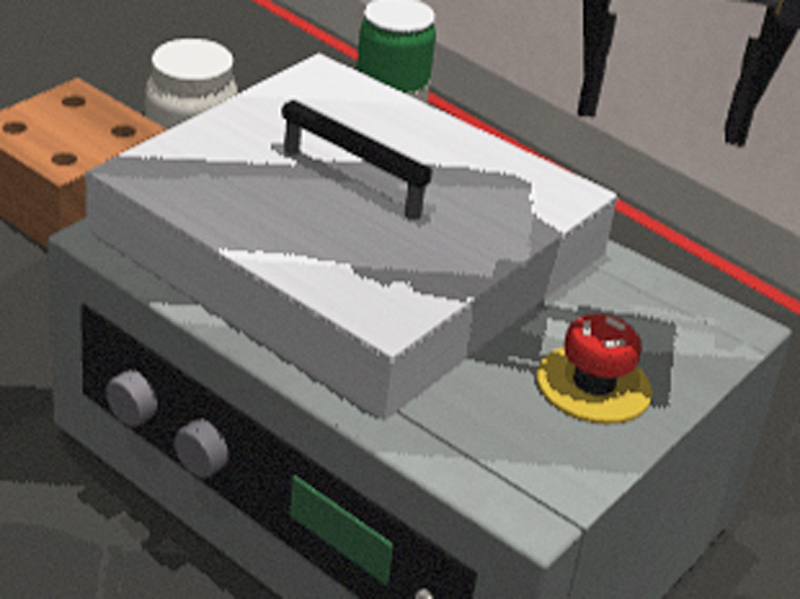

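View pics/scene41.png

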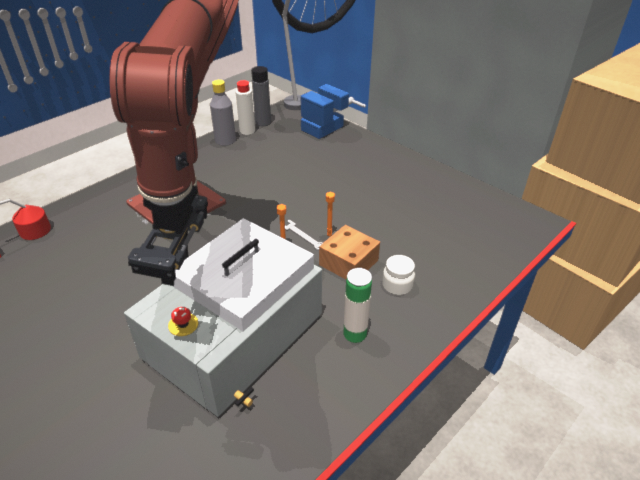

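```bash
python3 -c "
from cell import order
print(order.sign_off())"
```

```text
the job is handed in; nothing more can be done
None
```

I did every step in the order asked and handed the job in at about 82 s of the 208 s allowed. Sign-off gives no verdict, so what follows rests on my own last checks.

1. **Stop button pressed:** I pushed it down while all four axles were still in the stand. The tool bottomed at z = 0.200 m, and the side camera showed it latched.
2. **Axles:** I pulled each one out by its head, tipped it against the rim of its hole and laid it in the tray. The pictures showed all four flat, side by side and inside the flange.
3. **Lid:** it was knocked aside a few centimetres during the run, so I measured it again before picking it up. After release, the camera fit put it level with its underside at 0.168 m (deck 0.170 m) and yaw 7.0° (washer about 6.8°). Its centre was within about 3 mm of the tank's.
4. **Stop button released:** with the lid on, I turned it about 1.1 rad clockwise. The last pictures show it up, with the black neck visible again.

- **Other objects:** the orange look-alikes, can, tub and spanner look unmoved in the last scene picture. I compared them by eye only.
- **Tool tilt:** it drifted to about 6° during fast moves and could not be corrected with the moves available. I slowed down from then on, and grasping and placing still worked.
- **Lens:** the camera fits left 1 to 2 px of error, possibly lens distortion. Before lowering the lid, I checked its position against the washer in the same camera views.

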